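# Walk the vee block up to the saw's stop fence and shut the gate

### The arm

A 6-joint arm with a two-finger parallel gripper is mounted at the origin on the work surface. World frame = base frame: x ahead of the robot, y to its left, z up, the work surface at z = 0. Lengths are in m, angles in rad, forces in N, time in s.
With the tool pointing down it reaches from about 0.325 to 0.9 m from the base axis. Payload 3.5 kg.
Tool frame: the origin (TCP) lies midway between the tips of the shut fingers; the grasp point (between the pads) lies 19 mm behind it; z points along the fingers, y is the line along which they close (so a half turn about z gives the same grasp; the last joint's range is limited). The gripper opens to 85 mm and grips with 20 to 120 N. Pads are 22 mm wide; open, the fingers measure 114 mm over their backs; the gripper's body (76 mm by 85 mm) begins 54 mm behind the grasp point. The pads swing forward as they close: fully open they stand 13 mm farther back than shut.
Start: joints at [-1.4, 0.276, -0.026, 1.268, 0, 1.467], TCP at [0.169, -0.602, 0.231] pointing down, gripper open.
Joint ranges: [-3.12, 3.12], [-0.85, 1.88], [-1.08, 1.24], [-1.95, 2.15], [-1.57, 1.53], [-3.14, 3.14]. Speed limits (rad/s): [2.57, 2.57, 3.14, 3.14, 3.14, 3.14].

### API

Orientations are given as a unit quaternion [w, x, y, z].
In Python, from station import sensors, viewer, robot gives the robot as it stands.
- The arm moves only by the tool apply_moves, never from a script. Its argument "moves" is a list of rows, each a list of 3 entries, a list of its own where there are three numbers: the shift along the tool's x, y, z in mm, then the turn, a rotation vector about the tool's x, y, z in units of 6 degrees (1.0 is 6 degrees), then the opening, from 0 (shut) to 1 (fully open). A call has 1 to 12 rows; each row is the pose to reach, as a shift and turn from the pose commanded when the call began, along the tool's axes at that moment; what a row does not reach only later rows make up. A row lasts 1/8 s, in which the tool goes at most 62.5 mm and 10.7 degrees, less where a joint would pass 70% of its speed; a pose out of reach is approached as far as the arm can. A call with a gripper value outside its range is refused whole. The fingers move at their own pace and stop on an object; the grip force is fixed at half the most. Time passes only in rows, so rows that repeat a pose let the fingers close. It gives the time, the measured TCP pose, the force, the opening and the grip force at its end, in the units of the state.
- sensors.get_obs(): the state, without advancing time (a new reading comes with each control period).
- viewer.read_camera(name): name is "scene" or "top" or "wrist"; returns a dict with "frame" (400x640x3 uint8, red, green, blue), "fx", "fy", "cx", "cy" (pixels), "distortion" ([k1, k2, p1, p2, k3] as OpenCV has them; the pictures are not rectified), "xyz" and "orientation" of the camera in the world. Camera axes: x right, y up, looking along -z (the intrinsics and any distortion apply to the point x, -y, -z); pixel columns grow to the right and rows downward; lengths in m; the calibration is good to about 2 mm. A picture is of the moment at which its call begins. There is no depth.
- robot.finish_job(): hands the job in; it is judged then, once.
The state is a dict: "time_s": time; "joint_positions": joint angles; "qvel": joint speeds; "tau": joint torques, N m; "tcp_pos": TCP position; "eef_rot": TCP orientation; "ft_force": force on the tool from outside, world axes, zero at the start; "ft_torque": the same for the moment, N m; "width": finger opening in m; "grasp_force": force on a finger pad.
Only numpy, scipy, OpenCV 4.12 (cv2) and the standard library are available. Lean on these libraries where they do the work, as an engineer would, in place of code of your own. Each camera call takes 0.05 s, during which the arm holds its last target. There are 200 camera calls.

### The job

Walk the heavy steel vee block across the bench, pushing its two end lugs alternately from behind so that each end swings ahead in turn, until it sits flush against both stop buttons of the grey fence, centred on the fence. Never lift or tip it or press on it with more than 27 N: a straight shove at its middle, or ramming the stops, takes more. Then swing the gate by its upright knob fully closed behind the block, let go, and leave the other things on the bench alone.

Things in the scene. Friction and masses are not known exactly. Their poses are not given: they have to be found in the camera images.
- fence: Fixed grey steel stop fence, 180 mm long, 46 mm high, turned up to 0.12 rad on the bench. Origin: on the bench, under the middle of the stop plane. Its x runs along the fence, away from the robot; its y points into the fence, the way the block must travel. The fence's face is at y = +8 mm; two stop buttons stand out from it to y = 0.
- stop_near (a point): Tip of the rigid round steel stop button (20 mm across) nearer the robot: fence x = -30, y = 0 mm, 16 mm above the bench.
- stop_far (a point): Tip of the like stop button farther from the robot: fence x = +30, y = 0 mm, 16 mm up. Beyond it an 8 mm high, 26 mm wide flat foot runs back from the fence (x = 121 to 147 mm, y = +24 to -88 mm) and carries the gate.
- veeblock: Dark steel vee block, about 5.2 kg, 50 mm high: body 136 mm (x) by 64 mm (y), vee trough along x in its top, and at each end a lug (to x = +-100 mm, 20 mm thick in y, 6 to 44 mm up). Origin: centre of its underside. Feet 48 mm either side of the middle. Starts 28 to 46 mm short of the stops, turned up to 0.25 rad, up to 13 mm off centre. Home: origin at fence y = -32 mm, axes parallel to the fence's.
- push_near (a point): Middle of the rear face (away from the fence) of the end lug nearer the robot: block x = -90, y = -10 mm, 25 mm up. Pushed here along the block's y it slides slowly at about 10 to 18 N (some 5 N more when pushed faster than 30 mm/s) and the block turns about a point some 32 mm past its middle, near its other foot. Pushed straight at its middle the block takes 28 to 34 N or more.
- push_far (a point): Middle of the rear face of the other end lug, farther from the robot: block x = +90, y = -10 mm, 25 mm up. It behaves alike.
- gate (a joint): Gate angle about its upright pivot: 0 = open, bar pointing along the fence's -y; growing clockwise seen from above to 1.57 = closed, bar along the fence's -x, 4 mm behind the home block's rear face. End stops at -0.12 and 1.59. It stays where left; about 1 N at the knob moves it. Bar 100 mm long, 14 mm thick, 12 to 30 mm above the bench.
- front_near (a point): End of the block's front long face nearer the robot: block x = -68, y = +32 mm, 16 mm up.
- front_far (a point): End of the block's front long face farther from the robot: block x = +68, y = +32 mm, 16 mm up.
- gate_pivot (a point): The gate's pivot axis on the fence, at fence x = 134, y = -75 mm, 33 mm above the bench (this point does not turn with the gate).
- gate_knob (a point): Middle of the grip on the gate's upright round steel knob, 14 mm thick, top 68 mm above the bench, this point 54 mm above it. With the gate at 0 it lies 24 mm along fence +x and 85 mm along fence -y from the pivot; it turns with the gate.
- tube_offcut: Bystander: length of glass tube, 60 mm across, 85 mm high, standing behind the fence. Origin: its underside.
- jar: Bystander: amber glass jar, 60 mm across, 85 mm high, behind the fence. Origin: its underside.
- beaker: Bystander: small glass beaker, 56 mm across, 60 mm high, beyond the gate. Origin: its underside.
- wrench: Bystander: 160 mm wrench lying on the bench. Origin: its underside.
- brush: Bystander: brush lying on the bench. Origin: its underside.
- weight: Bystander: brass weight, 52 mm across, 60 mm high. Origin: its underside.
- mug: Bystander: white mug, 76 mm across, 90 mm high. Origin: its underside.

How it is judged:
On the way, in this order (a step that is already met when the one before it is completed fails the run):
1. the vee block is walked home: flush on both stops and centred, the gate still open (y of each of front_near, front_far in the frame of fence above -0.003 m and x of veeblock in the frame of fence between -0.012 and 0.012 m and value of joint gate below 0.5 rad), for 0.2 s.
2. the gate is swung closed behind it (value of joint gate above 1.45 rad), for 0.2 s.
At the end, for the whole second after the job is handed in: Both ends of the block's front face are within 3 mm of the stop plane, the block's middle is within 12 mm of the fence's middle along the fence, it stands flat and still, and the gate is at 1.45 rad or more (y of each of front_near, front_far in the frame of fence above -0.003 m and x of veeblock in the frame of fence between -0.012 and 0.012 m and angle between veeblock's own z axis and vertical below 0.04 rad and linear speed of veeblock below 0.01 m/s and value of joint gate above 1.45 rad); the robot touches nothing.
It fails at once if the robot presses on the vee block with more than 27 N (contact force between any of the fingers, the arm and veeblock above 27 N).
It fails at once if the vee block is lifted or tipped (angle between veeblock's own z axis and vertical above 0.15 rad or height (world z) of veeblock above 0.012 m).
It fails at once if a bystander is moved by more than 20 mm (distance of any of tube_offcut, jar, beaker, wrench, brush, weight, mug from where it was at the start of the episode above 0.02 m).
It also fails if it takes over 72 s, if anything falls off the work surface, if the arm or the gripper's body presses on something with over 40 N, if the wrist force passes 120 N, or if a joint passes its speed limit or range.

## Working session

There is one attempt and no reset: what is moved stays moved. The work goes in short steps, Python scripts to look and compute and a tool call to move; the robot and the scene stay as the last step left them, time stands still between calls to the robot, and variables do not carry over. Pictures are saved under pics/ and viewed, at most 10 in all, crops included, and the job is handed in when it is done.

Besides the shell and the picture viewer there is one more tool, called as name([rows], argument=value, ...), one row to a line, values as JSON. apply_moves: Moves the arm, as the interface text tells. Its arguments: {"type":"object","properties":{"moves":{"type":"array","items":{"type":"array"}}},"required":["moves"]}

```bash
ls; mkdir -p pics; cat > h.py <<'E'
import numpy as np, cv2
from scipy.spatial.transform import Rotation as R
from station import sensors, viewer, robot
def cam(n):
    c=viewer.read_camera(n); c['K']=np.array([[c['fx'],0,c['cx']],[0,c['fy'],c['cy']],[0,0,1.]])
    q=np.array(c['orientation']); c['R']=R.from_quat(q[[1,2,3,0]]).as_matrix()@np.diag([1,-1,-1]); return c
def ray(c,px,z):
    u=cv2.undistortPoints(np.array(px,float).reshape(-1,1,2),c['K'],np.array(c['distortion'],float)).reshape(-1,2)
    d=np.c_[u,np.ones(len(u))]@c['R'].T; o=np.array(c['xyz'])
    return o+d*((np.array(z)-o[2])/d[:,2])[:,None]
def proj(c,P):
    P=np.array(P,float).reshape(-1,3); rv=cv2.Rodrigues(c['R'].T)[0]
    return cv2.projectPoints(P,rv,-c['R'].T@np.array(c['xyz']),c['K'],np.array(c['distortion'],float))[0].reshape(-1,2)
def save(c,n): cv2.imwrite('pics/'+n,c['frame'][:,:,::-1])
E
python3 - <<'E'
from h import *
a=cam('top');b=cam('scene')
save(a,'top0.png');save(b,'scene0.png')
for c in(a,b):print(c['xyz'],c['orientation'],c['fx'],c['distortion'])
print(sensors.get_obs())
E
```

```text
pics
[0.31581167 0.00566746 1.08030799] [ 0.71314097  0.048307   -0.06534968 -0.69629435] 392.3366182889789 [-0.02469055  0.          0.          0.          0.        ]
[ 1.5792351  -0.65787753  0.86003236] [0.76398137 0.42605455 0.23395156 0.42435439] 510.70694402239775 [-0.06864404  0.          0.          0.          0.        ]
{'time_s': 0.1, 'joint_positions': array([-1.40040293e+00,  2.77103974e-01, -2.77439565e-02,  1.26802778e+00,
        1.87895843e-05,  1.46739998e+00]), 'qvel': array([-3.53505898e-04, -1.24710450e-03,  4.37245319e-03,  1.43855853e-03,
       -1.39167925e-04,  2.80945848e-05]), 'tau': array([ 2.48215247e-04, -4.46706820e+01,  2.96128446e+01,  8.47998192e-03,
       -8.57769646e-05, -2.36051243e-06]), 'tcp_pos': array([ 0.1688647 , -0.60101266,  0.23024223]), 'eef_rot': array([-1.03942445e-03,  9.90643987e-01,  1.36467617e-01, -2.54321560e-05]), 'ft_force': array([ 0.07969744, -0.6178458 , -0.45841696]), 'ft_torque': array([-0.0196169 ,  0.03791735,  0.01947309]), 'grasp_force': 0.0, 'width': 0.08549595991028874}
```

View pics/top0.png

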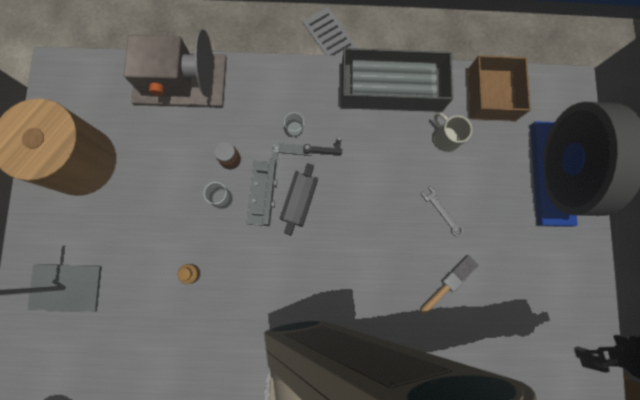

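View pics/scene0.png

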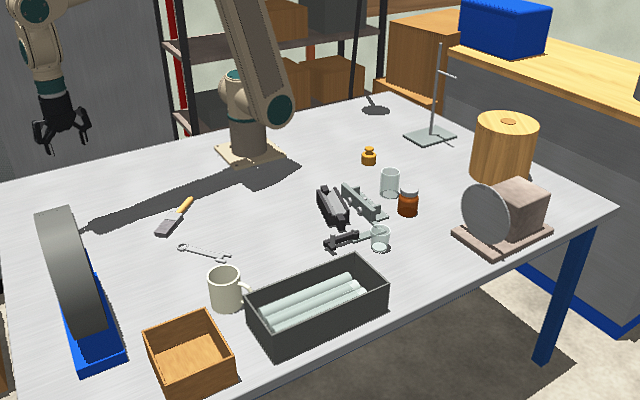

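The top view shows the fence at about (262,190), the block at (298,200) and the open gate at (320,150). The jar, tube and beaker are at (228,155), (217,194) and (293,124). I'll zoom in on the fence and block.

```bash
python3 - <<'E'
from h import *
c=cam('top')
f=c['frame'][100:250,195:355]
cv2.imwrite('pics/crop1.png',cv2.resize(f[:,:,::-1],None,fx=5,fy=5/1.25,interpolation=cv2.INTER_CUBIC)[:600])
for n,p,z in [('fence',(262,190),.046),('block',(298,200),.05),('tipgate',(340,150),.03)]: print(n,ray(c,[p],[z]))
E
```

```text
fence [[0.5193977  0.13773571 0.046     ]]
block [[0.49406064 0.04044242 0.05      ]]
tipgate [[ 0.6416488 -0.0711583  0.03     ]]
```

View pics/crop1.png

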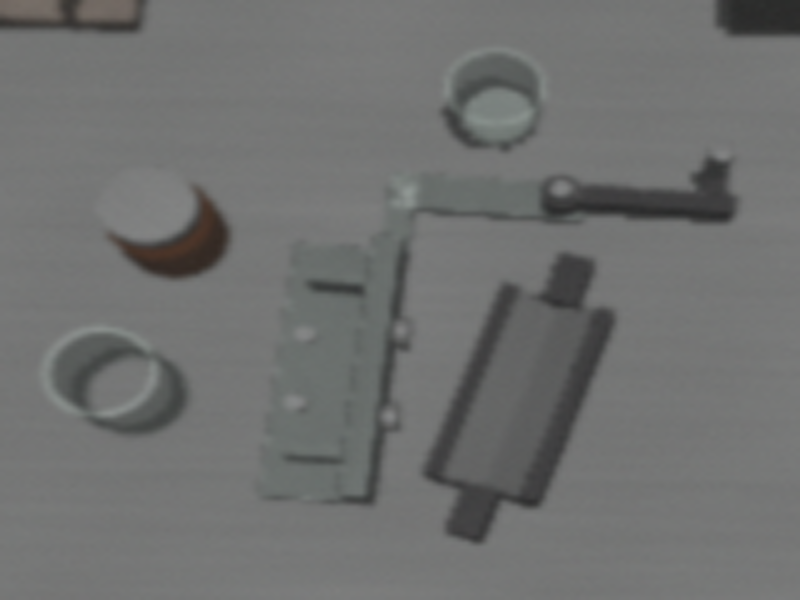

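The zoomed view shows the block rim corners at crop (508,283), (614,310), (427,475) and (535,505), and the lug ends at (465,539) and (577,256). The button tips are at (408,333) and (398,415), the pivot at (562,188) and the knob top at (720,155).

```bash
python3 - <<'E'
from h import *
c=cam('top')
L=[('bFL',508,283,.05),('bFR',614,310,.05),('bNL',427,475,.05),('bNR',535,505,.05),('lugN',465,539,.044),('lugF',577,256,.044),('stopF',408,333,.016),('stopN',398,415,.016),('piv',562,188,.036),('knob',720,155,.068),('fenceNtop',368,499,.046),('fenceFtop',402,240,.046)]
P={n:ray(c,[(195+x/5,100+y/4)],[z])[0] for n,x,y,z in L}
for n in P: print(n,P[n].round(4))
sF,sN=P['stopF'],P['stopN']
d=(P['fenceFtop']-P['fenceNtop'])[:2]; th=np.arctan2(-d[0],d[1])+np.pi/2
print('fence ang face',np.arctan2(d[1],d[0]),'stops',np.arctan2(*(sF-sN)[[1,0]]),'stopdist',np.hypot(*(sF-sN)[:2]),'len',np.hypot(*d))
b=(P['bFL']+P['bFR']+P['bNL']+P['bNR'])/4; l=P['lugF']-P['lugN']
print('blk',b,np.arctan2(l[1],l[0]),np.hypot(*l[:2]),(P['lugF']+P['lugN'])/2)
e=P['bFL']-P['bNL'];g=P['bFR']-P['bNR'];print(np.arctan2(e[1],e[0]),np.hypot(*e[:2]),np.arctan2(g[1],g[0]),np.hypot(*g[:2]),np.linalg.norm(P['bFL']-P['bFR']))
o=(sF+sN)/2
print('pivot-origin',(P['piv']-o), np.linalg.norm((P['knob']-P['piv'])[:2]))
# fence angle from pivot
v=(P['piv']-o)[:2]; print('angle from pivot',np.arctan2(v[1],v[0])-np.arctan2(-.075,.134),np.hypot(*v),np.hypot(.134,.075))
E
```

```text
bFL [0.5739 0.0467 0.05  ]
bFR [ 0.5569 -0.0109  0.05  ]
bNL [0.4426 0.0853 0.05  ]
bNR [0.4242 0.0278 0.05  ]
lugN [0.4014 0.0642 0.044 ]
lugF [0.5954 0.01   0.044 ]
stopF [0.5454 0.1022 0.016 ]
stopN [0.4878 0.1054 0.016 ]
piv [0.6457 0.0196 0.036 ]
knob [ 0.6612 -0.0653  0.068 ]
fenceNtop [0.4264 0.1161 0.046 ]
fenceFtop [0.6033 0.1053 0.046 ]
fence ang face -0.06132397142268671 stops -0.05560808733318363 stopdist 0.057661189691126984 len 0.17726964334050482
blk [0.49941099 0.03721617 0.05      ] -0.272218616903174 0.20141461817013365 [0.49837457 0.03708269 0.044     ]
-0.2861341916340148 0.13687451296637537 -0.2834162231026564 0.13823150010295124 0.06002794790620658
pivot-origin [ 0.12907863 -0.08419963  0.02      ] 0.08624401058021747
angle from pivot -0.06773826093351598 0.15411317713677125 0.15356106277308712
```

```bash
cat >> h.py <<'E'
def mv(pts,yaw):
    "tool shifts (mm) to world points, and z turn (units) to a yaw of tool x"
    o=sensors.get_obs(); q=o['eef_rot']; M=R.from_quat(q[[1,2,3,0]]).as_matrix()
    print('t',round(o['time_s'],2),'tcp',o['tcp_pos'].round(4),'yaw',round(np.arctan2(M[1,0],M[0,0]),4),'F',o['ft_force'].round(1),'w',round(o['width'],4))
    T=R.from_euler('z',yaw).as_matrix()@np.diag([1,-1,-1]); print('turn',(R.from_matrix(M.T@T).as_rotvec()/np.radians(6)).round(2))
    for p in pts: print(p,((np.array(p)-o['tcp_pos'])@M*1000).round(1))
E
python3 -c "
from h import *
mv([(.40,-.06,.2)],-.25)"
```

```text
t 0.2 tcp [ 0.1689 -0.6012  0.2305] yaw 0.2738 F [-0.9  0.4  0. ] w 0.0857
turn [-0.01  0.    5.  ]
(0.4, -0.06, 0.2) [ 368.8 -458.5   31.3]
```

apply_moves([
  [[37,-46,3],[0,0,0.5],0],
  [[74,-92,6],[0,0,1],0],
  [[111,-138,9],[0,0,1.5],0],
  [[148,-184,12],[0,0,2],0],
  [[185,-230,15],[0,0,2.5],0],
  [[222,-276,18],[0,0,3],0],
  [[259,-322,21],[0,0,3.5],0],
  [[296,-368,24],[0,0,4],0],
  [[333,-414,27],[0,0,4.5],0],
  [[369,-458,30],[0,0,5],0],
  [[369,-458,31],[0,0,5],0],
  [[369,-458,31],[0,0,5],0],
])

```text
time_s: 1.7
tcp_pos: [0.4001, -0.0608, 0.2001]
eef_rot: [0.0, 0.992, -0.124, -0.0]
ft_force: [0.3, -0.9, -1.0]
width: -0.0003
grasp_force: 0.0
```

```bash
python3 -c "
from h import *
mv([(.40,.022,.06),(.4,.022,.02)],-.25)
c=cam('wrist');save(c,'w1.png');t=cam('top')
cv2.imwrite('pics/both1.png',np.vstack([c['frame'][:,:,::-1][:330],cv2.resize(t['frame'][100:260,180:440],None,fx=640/260,fy=1.68)[:,:,::-1]]))
print(c['xyz'],c['R'][:,2])
"
```

```text
t 1.7 tcp [ 0.4001 -0.0608  0.2001] yaw -0.2485 F [ 0.3 -0.9 -1. ] w -0.0003
turn [0.   0.01 0.01]
(0.4, 0.022, 0.06) [-20.4 -80.3 140.1]
(0.4, 0.022, 0.02) [-20.4 -80.3 180.1]
[ 0.47601625 -0.08105587  0.34184899] [-0.30155913  0.07570687 -0.95043704]
```

View pics/both1.png

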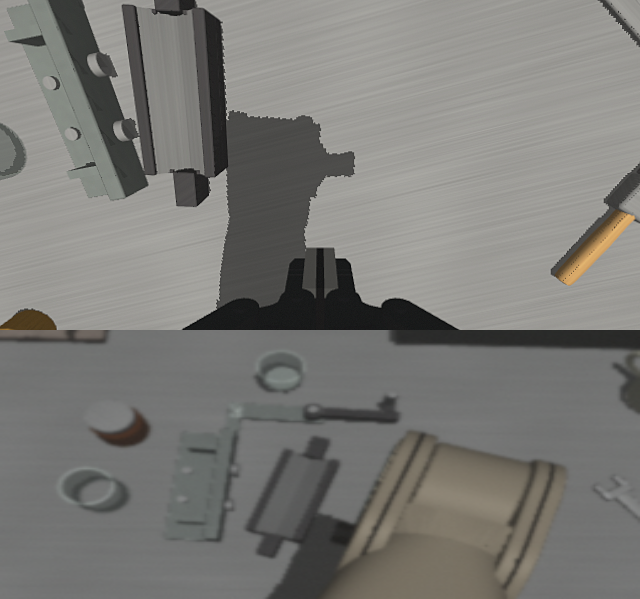

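The wrist view shows the block near corner at (142,174), the near lug's end top edge at (176–195,205), and the button tips at about (116,64) and (137,130). I'll cross-check these against the top-view points.

```bash
python3 -c "
from h import *
c=cam('wrist')
for n,p,z in [('NL',(142,174),.05),('FL',(123,8),.05),('lugL',(176,205),.044),('lugR',(195,206),.044),('sF',(116,64),.016),('sN',(137,130),.016)]: print(n,ray(c,[p],[z])[0].round(4))
"
```

```text
NL [0.4472 0.0909 0.05  ]
FL [0.5734 0.0504 0.05  ]
lugL [0.4105 0.0757 0.044 ]
lugR [0.405  0.0586 0.044 ]
sF [0.5449 0.0914 0.016 ]
sN [0.4855 0.0977 0.016 ]
```

```bash
python3 -c "
from h import *
f=cv2.imread('pics/w1.png')[0:215,0:260]
cv2.imwrite('pics/wz.png',cv2.resize(f,(780,600*215//200 if 0 else 598),interpolation=cv2.INTER_CUBIC))
"
```

```text
(no output)
```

View pics/wz.png

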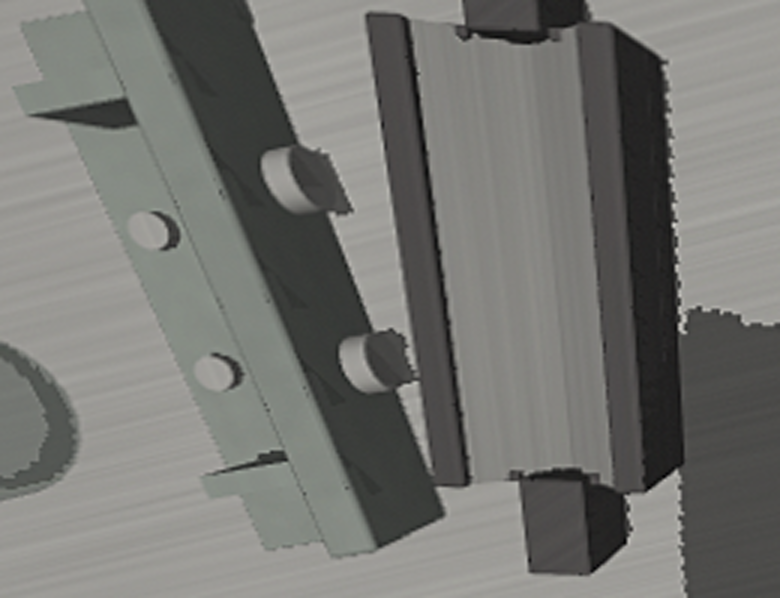

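The zoom gives the rim corners at (435,486), (645,490), (367,13) and (612,25), the disc centres at about (305,180) and (380,362), the lug end at (529–588,573), and the fence top front edge from (375,550) to (148,0).

```bash
cat >> h.py <<'E'
X0=None
def inf(fo,fa,p):
    d=np.array(p)[:2]-fo; c,s=np.cos(fa),np.sin(fa); return np.array([c*d[0]+s*d[1],-s*d[0]+c*d[1]])
E
python3 -c "
from h import *
c=cam('wrist');k=lambda x,y:(x/3,y/2.781)
L=[('NL',435,486,.05),('NR',645,490,.05),('FL',367,13,.05),('FR',612,25,.05),('l1',529,573,.044),('l2',588,574,.044),('sF',305,180,.016),('sN',380,362,.016),('fN',375,550,.046),('fM',148,0,.046)]
P={n:ray(c,[k(x,y)],[z])[0] for n,x,y,z in L}
for n in P:print(n,P[n].round(4))
ang=lambda a,b:np.arctan2(P[b][1]-P[a][1],P[b][0]-P[a][0]).round(4)
print('blk',(P['NL']+P['NR']+P['FL']+P['FR'])/4,ang('NL','FL'),ang('NR','FR'),'w',np.linalg.norm(P['NL']-P['NR']),np.linalg.norm(P['NL']-P['FL']))
print('fence',ang('sN','sF'),ang('fN','fM'),(P['sF']+P['sN'])/2,np.linalg.norm(P['sF']-P['sN']))
fa=ang('fN','fM');print('near end, from stops in fence frame',inf((P['sF']+P['sN'])[:2]/2,fa,P['fN']))
print('blk in fence',inf((P['sF']+P['sN'])[:2]/2,fa,(P['NL']+P['NR']+P['FL']+P['FR'])/4))
"
```

```text
NL [0.446  0.0884 0.05  ]
NR [0.429  0.0276 0.05  ]
FL [0.5757 0.0496 0.05  ]
FR [ 0.5576 -0.0106  0.05  ]
l1 [0.4095 0.0756 0.044 ]
l2 [0.4045 0.0576 0.044 ]
sF [0.5477 0.104  0.016 ]
sN [0.488  0.1072 0.016 ]
fN [0.4296 0.1178 0.046 ]
fM [0.5936 0.1048 0.046 ]
blk [0.50206302 0.03872647 0.05      ] -0.2906 -0.2886 w 0.06311710321956844 0.13542461320913754
fence -0.0538 -0.079 [0.51782586 0.10560066 0.016     ] 0.05975518087341812
near end, from stops in fence frame [-0.0888989   0.00522724]
blk in fence [-0.01043611 -0.06790958]
```

apply_moves([
  [[-8,-40,40],[0,0,0],0],
  [[-16,-78,90],[0,0,0],0],
  [[-16,-78,130],[0,0,0],0],
  [[-16,-78,160],[0,0,0],0],
  [[-16,-78,175],[0,0,0],0],
  [[-16,-78,184],[0,0,0],0],
  [[-16,-78,184],[0,0,0],0],
  [[-16,-80,184],[0,0,0],0],
  [[-16,-82,184],[0,0,0],0],
  [[-16,-84,184],[0,0,0],0],
  [[-16,-86,184],[0,0,0],0],
  [[-16,-88,184],[0,0,0],0],
])

```text
time_s: 3.4
tcp_pos: [0.3987, -0.0094, 0.0164]
eef_rot: [-0.015, 0.995, -0.103, 0.001]
ft_force: [0.4, -0.2, 0.0]
width: 0.0003
grasp_force: 0.0
```

```bash
python3 -c "
from h import *
mv([(.4119,.0587,.016)],-.25)
c=cam('wrist');cv2.imwrite('pics/w2.png',c['frame'][:,:,::-1])
print(c['xyz'])"
```

```text
t 3.4 tcp [ 0.3987 -0.0094  0.0164] yaw -0.207 F [ 0.4 -0.2  0. ] w 0.0003
turn [-0.28  0.01  0.41]
(0.4119, 0.0587, 0.016) [ -1.1 -69.3   2.5]
[ 0.47445657 -0.03061587  0.15807289]
```

View pics/w2.png

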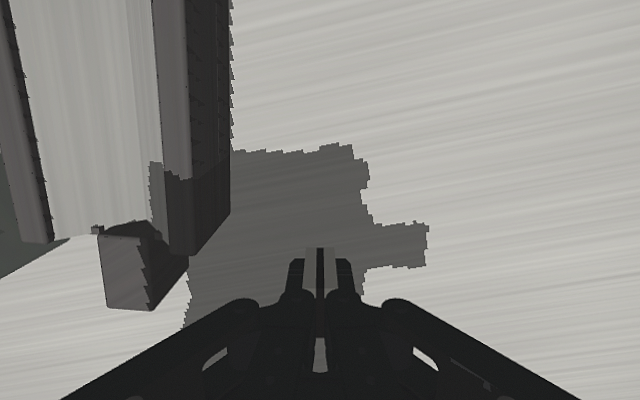

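The wrist view shows the fingers still about 60 mm right of the near lug, whose end is at (128,308). I'll check the joints to see why it fell short.

apply_moves([
  [[0,0,0],[0,0,0],0],
])

```text
time_s: 3.58
tcp_pos: [0.3986, -0.0094, 0.0163]
eef_rot: [-0.015, 0.995, -0.103, 0.001]
ft_force: [0.1, -0.0, -0.0]
width: 0.0001
grasp_force: 0.0
```

```bash
python3 -c "
from h import *
print(sensors.get_obs()['joint_positions'].round(3));mv([(.4044,.0331,.016),(.4119,.0587,.016)],-.25)"
```

```text
[-0.208  0.118 -0.75   0.704  0.03   3.141]
t 3.58 tcp [ 0.3986 -0.0094  0.0163] yaw -0.2071 F [ 0.1 -0.  -0. ] w 0.0001
turn [-0.28  0.01  0.41]
(0.4044, 0.0331, 0.016) [ -3.1 -42.8   1.6]
(0.4119, 0.0587, 0.016) [ -1.  -69.4   2.4]
```

apply_moves([
  [[0,0,-2],[-0.28,0,-1.6],0],
  [[0,0,-2],[-0.28,0,-3.2],0],
  [[0,0,-2],[-0.28,0,-4.8],0],
  [[0,0,-2],[-0.28,0,-6.4],0],
  [[0,0,-2],[-0.28,0,-8],0],
  [[0,0,-2],[-0.28,0,-9.6],0],
  [[0,0,-2],[-0.28,0,-11.2],0],
  [[0,0,-2],[-0.28,0,-12.8],0],
  [[0,0,-2],[-0.28,0,-14.3],0],
  [[0,0,-2],[-0.28,0,-14.3],0],
])

```text
time_s: 4.82
tcp_pos: [0.3985, -0.0095, 0.0183]
eef_rot: [0.003, 0.8, 0.6, 0.009]
ft_force: [-0.6, -0.7, -0.4]
width: -0.0002
grasp_force: 0.0
```

apply_moves([
  [[0,0,0],[0,0,-1.6],0],
  [[0,0,0],[0,0,-3.2],0],
  [[0,0,0],[0,0,-4.8],0],
  [[0,0,0],[0,0,-6.4],0],
  [[0,0,0],[0,0,-8],0],
  [[0,0,0],[0,0,-9.6],0],
  [[0,0,0],[0,0,-11.2],0],
  [[0,0,0],[0,0,-12.8],0],
  [[0,0,0],[0,0,-14.3],0],
  [[0,0,0],[0,0,-14.3],0],
])

```text
time_s: 6.08
tcp_pos: [0.3987, -0.0095, 0.0183]
eef_rot: [0.009, 0.178, 0.984, 0.005]
ft_force: [-1.0, 0.6, -0.6]
width: 0.0003
grasp_force: 0.0
```

```bash
python3 -c "
from h import *
print(sensors.get_obs()['joint_positions'].round(3));mv([(.4044,.0331,.016),(.4119,.0587,.016)],2.79)"
```

```text
[-0.194  0.104 -0.76   0.689  0.01   0.164]
t 6.08 tcp [ 0.3987 -0.0095  0.0183] yaw 2.7836 F [-1.   0.6 -0.6] w 0.0003
turn [ 0.12  0.15 -0.06]
(0.4044, 0.0331, 0.016) [ 9.6 41.9  2.7]
(0.4119, 0.0587, 0.016) [11.5 68.5  3. ]
```

apply_moves([
  [[4,15,2],[0.12,0.15,0],0],
  [[9,28,2],[0.12,0.15,0],0],
  [[9,36,2],[0.12,0.15,0],0],
  [[9,39,2],[0.12,0.15,0],0],
  [[9,41.5,2],[0.12,0.15,0],0],
  [[9,44,2],[0.12,0.15,0],0],
  [[9,46,2],[0.12,0.15,0],0],
  [[9,48,2],[0.12,0.15,0],0],
  [[9,50,2],[0.12,0.15,0],0],
  [[9,52,2],[0.12,0.15,0],0],
])

```text
time_s: 7.32
tcp_pos: [0.4083, 0.0425, 0.0168]
eef_rot: [0.0, 0.176, 0.984, -0.0]
ft_force: [-0.4, 0.2, 0.6]
width: -0.0001
grasp_force: 0.0
```

```bash
python3 -c "
from h import *
mv([(.4119,.0587,.016)],2.79)"
```

```text
t 7.33 tcp [0.4083 0.0425 0.0168] yaw 2.7875 F [-0.4  0.2  0.6] w -0.0001
turn [-0.    0.   -0.02]
(0.4119, 0.0587, 0.016) [ 2.3 16.5  0.8]
```

apply_moves([
  [[1,2,0],[0,0,0],0],
  [[1,4,0],[0,0,0],0],
  [[1,6,0],[0,0,0],0],
  [[1,8,0],[0,0,0],0],
  [[1,10,0],[0,0,0],0],
])

```text
time_s: 7.95
tcp_pos: [0.4091, 0.048, 0.0169]
eef_rot: [-0.001, 0.177, 0.984, -0.006]
ft_force: [-5.8, -14.5, 8.0]
width: 0.0003
grasp_force: 7.7
```

apply_moves([
  [[0,1.5,0],[0,0,0],0],
  [[0,3,0],[0,0,0],0],
  [[0,4.5,0],[0,0,0],0],
])

```text
time_s: 8.32
tcp_pos: [0.4099, 0.0519, 0.0169]
eef_rot: [-0.001, 0.177, 0.984, -0.007]
ft_force: [-6.2, -13.9, 9.9]
width: -0.0
grasp_force: 8.5
```

apply_moves([
  [[0,1.8,0],[0,0,0],0],
  [[0,3.6,0],[0,0,0],0],
  [[0,5.4,0],[0,0,0],0],
  [[0,7.2,0],[0,0,0],0],
  [[0,9,0],[0,0,0],0],
  [[0,10.8,0],[0,0,0],0],
  [[0,12.6,0],[0,0,0],0],
  [[0,14.4,0],[0,0,0],0],
  [[0,16,0],[0,0,0],0],
])

```text
time_s: 9.45
tcp_pos: [0.4143, 0.0663, 0.0168]
eef_rot: [-0.002, 0.177, 0.984, -0.007]
ft_force: [-8.2, -16.5, 12.8]
width: 0.0004
grasp_force: 9.5
```

```bash
python3 -c "
from h import *
mv([(.4119,.0587,.016)],2.79)
c=cam('wrist');t=cam('top')
cv2.imwrite('pics/both2.png',np.hstack([cv2.resize(c['frame'][:,:,::-1],(400,250)),cv2.resize(t['frame'][100:260,190:350],(400,400))[:250,:,::-1]]))
save(t,'top2.png');save(c,'w3.png')"
```

```text
t 9.45 tcp [0.4143 0.0663 0.0168] yaw 2.7848 F [ -8.2 -16.5  12.8] w 0.0004
turn [-0.15 -0.01 -0.05]
(0.4119, 0.0587, 0.016) [-0.4 -8.   0.9]
```

View pics/both2.png

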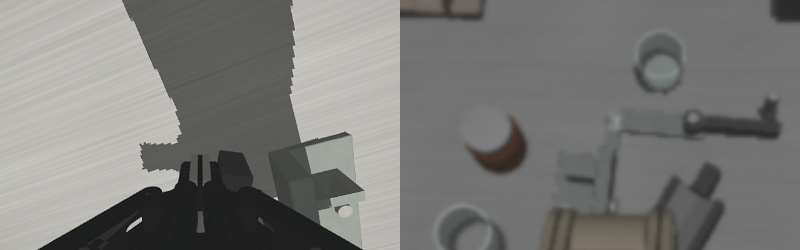

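The pictures show the near lug swung forward and the block turned farther clockwise. Contact force is about 22 N and rising through its z part. I'll back off, raise the tool and re-measure.

apply_moves([
  [[0,-8,0],[0,0,0],0],
  [[0,-25,0],[0,0,0],0],
  [[0,-30,-40],[0,0,0],0],
  [[-20,-40,-90],[0,0,0],0],
  [[-60,-50,-130],[0,0,0],0],
  [[-110,-60,-170],[0,0,0],0],
  [[-160,-67,-184],[0,0,0],0],
  [[-181,-67,-184],[0,0,0],0],
  [[-181,-67,-184],[0,0,0],0],
  [[-181,-67,-184],[0,0,0],0],
])

```text
time_s: 10.8
tcp_pos: [0.5631, -0.0536, 0.2]
eef_rot: [-0.001, 0.176, 0.984, 0.0]
ft_force: [-0.7, -0.5, 0.6]
width: -0.0001
grasp_force: 0.0
```

```bash
python3 -c "
from h import *
mv([(.41,.0587,.016)],2.79)
c=cam('wrist')
save(c,'w4.png')"
```

```text
t 10.8 tcp [ 0.5631 -0.0536  0.2   ] yaw 2.7879 F [-0.7 -0.5  0.6] w -0.0001
turn [ 0.   -0.02 -0.02]
(0.41, 0.0587, 0.016) [182.1  52.3 184.5]
```

View pics/w4.png

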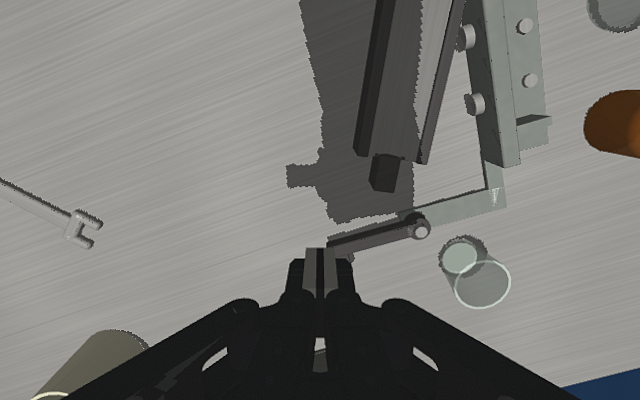

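The wrist view now looks back toward the robot. The block's front-far rim corner is at (427,163), with its front rim running to (463,5). The far lug end is at about (385,192), the pivot at (419,230), and the buttons at (466,38) and (477,104).

```bash
python3 -c "
from h import *
c=cam('wrist');r=lambda p,z:ray(c,[p],[z])[0]
a=r((427,164),.05);b=r((462,5),.05);th=np.arctan2(a[1]-b[1],a[0]-b[0]);ux=np.array([np.cos(th),np.sin(th)]);uy=np.array([-ux[1],ux[0]])
cen=a[:2]-.068*ux-.032*uy
print('th',th,'cen',cen,'fence',inf(np.array([.518,.105]),-.065,cen),th+.065)
print('lugend',r((385,192),.044),'expect',cen+.1*ux,'pivot',r((419,230),.036))
print('stops',r((469,38),.016),r((480,104),.016))
print('pushfar',cen+.09*ux-.01*uy)
g=cv2.cvtColor(c['frame'],cv2.COLOR_RGB2GRAY)
for y in (20,60,100,140,150): print(y,g[y,350:470:2].tolist())
"
```

```text
th -0.4671370034020867 cen [0.50227299 0.04463787] fence [-0.01177302 -0.06125619] -0.4021370034020867
lugend [5.91599482e-01 2.34292550e-04 4.40000000e-02] expect [ 5.91559117e-01 -3.95313095e-04] pivot [0.64428222 0.02143984 0.036     ]
stops [0.4896822 0.1143639 0.016    ] [0.5490918  0.11207842 0.016     ]
pushfar [ 0.57812719 -0.00482061]
20 [73, 72, 72, 74, 75, 74, 74, 73, 72, 73, 74, 71, 28, 33, 32, 38, 42, 39, 41, 40, 40, 61, 70, 72, 70, 70, 71, 71, 69, 71, 70, 68, 70, 71, 71, 82, 136, 127, 132, 132, 135, 131, 129, 133, 131, 134, 132, 129, 136, 21, 74, 78, 76, 75, 76, 75, 56, 57, 57, 57]
60 [75, 74, 75, 74, 75, 75, 75, 74, 54, 31, 33, 32, 40, 41, 41, 40, 41, 41, 73, 71, 72, 70, 70, 73, 70, 71, 71, 70, 72, 72, 72, 74, 72, 71, 67, 107, 136, 133, 132, 136, 136, 136, 133, 134, 114, 59, 82, 76, 76, 77, 69, 149, 155, 155, 157, 159, 159, 159, 161, 50]
100 [74, 75, 74, 73, 78, 42, 33, 35, 36, 41, 40, 39, 39, 38, 68, 72, 73, 72, 70, 72, 70, 70, 72, 70, 71, 72, 72, 74, 72, 71, 70, 72, 121, 134, 132, 135, 137, 134, 133, 143, 47, 79, 79, 77, 75, 75, 131, 160, 156, 153, 157, 160, 162, 161, 160, 162, 162, 152, 73, 66]
140 [77, 79, 34, 34, 33, 37, 39, 39, 39, 38, 40, 72, 70, 71, 69, 71, 70, 68, 71, 70, 70, 71, 72, 72, 72, 70, 70, 73, 70, 71, 71, 70, 71, 73, 70, 58, 66, 81, 77, 78, 76, 89, 158, 158, 160, 159, 157, 155, 154, 157, 161, 162, 161, 158, 156, 158, 161, 165, 166, 165]
150 [74, 76, 42, 31, 38, 41, 40, 40, 39, 41, 71, 71, 70, 69, 70, 71, 69, 70, 71, 70, 71, 71, 73, 72, 71, 68, 71, 71, 70, 69, 71, 72, 72, 72, 49, 31, 81, 79, 77, 75, 112, 157, 159, 161, 164, 162, 158, 157, 157, 159, 163, 160, 157, 155, 157, 157, 159, 161, 162, 164]
```

```bash
python3 -c "
from h import *
mv([(.566,-.0325,.024),(.5709,-.0236,.024),(.5754,-.0147,.024)],2.79)"
```

```text
t 10.9 tcp [ 0.563  -0.0535  0.2003] yaw 2.7882 F [0.6 0.4 0.1] w 0.0001
turn [ 0.   -0.02 -0.02]
(0.566, -0.0325, 0.024) [  4.1  20.7 176.3]
(0.5709, -0.0236, 0.024) [  2.6  30.8 176.3]
(0.5754, -0.0147, 0.024) [  1.4  40.7 176.3]
```

apply_moves([
  [[4,10,50],[0,0,0],0],
  [[4,19,100],[0,0,0],0],
  [[4,19,145],[0,0,0],0],
  [[4,19,170],[0,0,0],0],
  [[4,19,176],[0,0,0],0],
  [[3,25,176],[0,0,0],0],
  [[3,31,176],[0,0,0],0],
  [[2,34,176],[0,0,0],0],
  [[2,36.5,176],[0,0,0],0],
  [[2,39,176],[0,0,0],0],
  [[2,41,176],[0,0,0],0],
  [[1,43,176],[0,0,0],0],
])

```text
time_s: 12.4
tcp_pos: [0.5765, -0.0182, 0.0256]
eef_rot: [-0.001, 0.177, 0.984, -0.006]
ft_force: [-9.0, -14.4, 9.9]
width: -0.0002
grasp_force: 8.6
```

apply_moves([
  [[0,1.8,0],[0,0,0],0],
  [[0,3.6,0],[0,0,0],0],
  [[0,5.4,0],[0,0,0],0],
])

```text
time_s: 12.78
tcp_pos: [0.5792, -0.0138, 0.0257]
eef_rot: [-0.0, 0.178, 0.984, -0.006]
ft_force: [-4.3, -14.6, 6.1]
width: -0.0
grasp_force: 7.4
```

apply_moves([
  [[0,1.8,0],[0,0,0],0],
  [[0,3.6,0],[0,0,0],0],
  [[0,5.4,0],[0,0,0],0],
  [[0,7.2,0],[0,0,0],0],
  [[0,9,0],[0,0,0],0],
])

```text
time_s: 13.4
tcp_pos: [0.5835, -0.0057, 0.0258]
eef_rot: [0.001, 0.178, 0.984, -0.006]
ft_force: [-2.5, -14.6, 5.5]
width: 0.0001
grasp_force: 7.3
```

apply_moves([
  [[0,1.8,0],[0,0,0],0],
  [[0,3.6,0],[0,0,0],0],
  [[0,5.4,0],[0,0,0],0],
  [[0,7.2,0],[0,0,0],0],
])

```text
time_s: 13.9
tcp_pos: [0.5864, 0.0008, 0.0258]
eef_rot: [0.001, 0.178, 0.984, -0.006]
ft_force: [-2.7, -15.4, 4.2]
width: 0.0
grasp_force: 7.5
```

apply_moves([
  [[0,-8,0],[0,0,0],0],
  [[0,-30,0],[0,0,0],0],
  [[0,-45,-40],[0,0,0],0],
  [[2,-62,-90],[0,0,0],0],
  [[2,-62,-140],[0,0,0],0],
  [[2,-62,-174],[0,0,0],0],
  [[2,-62,-174],[0,0,0],0],
])

```text
time_s: 14.78
tcp_pos: [0.5644, -0.0518, 0.2023]
eef_rot: [0.003, 0.176, 0.984, 0.0]
ft_force: [1.1, 0.1, 0.3]
width: -0.0002
grasp_force: 0.0
```

```bash
cat > m.py <<'E'
from h import *
from scipy.ndimage import gaussian_filter
FO=np.array([.518,.105]);FA=-.065
def edges(c,guess,plot=None):
    "fit front rim edge: sample gray across predicted front top edge (z=.05) for the strongest step, then far rim end"
    g=gaussian_filter(cv2.cvtColor(c['frame'],cv2.COLOR_RGB2GRAY).astype(float),.7)
    cx,cy,th=guess
    out=[]
    for it in range(3):
        ux=np.array([np.cos(th),np.sin(th)]);uy=np.array([-ux[1],ux[0]]);cen=np.array([cx,cy])
        res={}
        for name,base,along,perp,rng in [('front',.032*uy,ux,uy,np.arange(-.06,.062,.004)),('far',.068*ux,uy,ux,np.r_[np.arange(-.030,-.014,.002),np.arange(.014,.031,.002)])]:
            offs=np.arange(-.010,.0101,.00025); S=[]
            for s in rng:
                p=cen+base+along*s
                px=proj(c,[np.r_[p+perp*o,.05] for o in offs]).astype(np.float32)
                ok=(px[:,0]>2)&(px[:,0]<637)&(px[:,1]>2)&(px[:,1]<397)
                if not ok.all(): continue
                v=cv2.remap(g.astype(np.float32),px[:,0][None],px[:,1][None],1)[0]
                S.append((s,v))
            res[name]=(offs,S)
        yield res; return
E
python3 - <<'E'
from m import *
mv([],2.79)
c=cam('wrist');save(c,'w5.png')
# predicted pose: turn +.2 about block x=-32
cen=np.array([.5023,.0446]);th=-.467;u=np.array([np.cos(th),np.sin(th)]);p=cen-.032*u
th+=.2;u=np.array([np.cos(th),np.sin(th)]);cen=p+.032*u;print('pred',cen,th)
n=np.array([-u[1],u[0]])
for q in [cen+.068*u+.032*n,cen+.068*u-.032*n,cen-.06*u+.032*n]: print(proj(c,[np.r_[q,.05]]))
for q in [cen+.1*u+.010*n,cen+.1*u-.01*n]: print('lug',proj(c,[np.r_[q,.044]]))
f=c['frame'][0:230,330:500]
cv2.imwrite('pics/w5z.png',cv2.resize(f[:,:,::-1],None,fx=2.6*1.3,fy=2.6,interpolation=cv2.INTER_CUBIC))
E
```

```text
t 14.78 tcp [ 0.5644 -0.0518  0.2023] yaw 2.7872 F [1.1 0.1 0.3] w -0.0002
turn [ 0.01  0.06 -0.03]
pred [0.5045926  0.05056386] -0.267
[[447.03680871 154.29553277]]
[[375.44794985 160.49704415]]
[[453.22282709 -10.12847822]]
lug [[420.04740203 188.64329382]]
lug [[398.81362473 190.41486215]]
```

View pics/w5z.png

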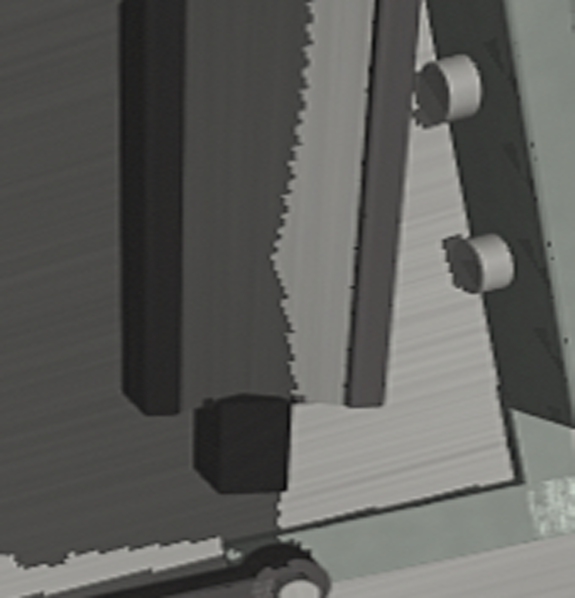

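The front-far rim corner is at full-image (443,156), the front rim top at (453.7,0), and the lug end at (396–415,189). That is within about 4 px of the prediction.

```bash
cat > pose.py <<'E'
from m import *
def pose(c,corner,rim,lug=None):
    a,b=ray(c,[corner,rim],[.05,.05]); th=np.arctan2(a[1]-b[1],a[0]-b[0]);ux=np.array([np.cos(th),np.sin(th)]);uy=np.array([-ux[1],ux[0]])
    cen=a[:2]-.068*ux-.032*uy
    print('th',th,'cen',cen,'fence',inf(FO,FA,cen),th-FA)
    if lug: print('lug',ray(c,[lug],[.044]),cen+.1*ux)
    print('pushfar',cen+.09*ux-.01*uy,'pushnear',cen-.09*ux-.01*uy,'uy',uy)
    return cen,th
E
python3 - <<'E'
from pose import *
c=cam('wrist')
cen,th=pose(c,(443.3,155.8),(453.9,0.3),(405.5,189))
print('stop discs',ray(c,[(330+445/3.38,263/2.6),(330+432/3.38,92/2.6)],[.016,.016]))
u=np.array([np.cos(th),np.sin(th)]);n=np.array([-u[1],u[0]])
p=cen-.092*u-.01*n
mv([np.r_[p-.03*n,.024],np.r_[p-.01*n,.024],np.r_[p-.01*n+.03*n,.024]],2.79)
E
```

```text
th -0.3022859345472875 cen [0.50153737 0.04958652] fence [-0.01282852 -0.05636577] -0.23728593454728752
lug [[0.59623591 0.02100007 0.044     ]] [0.59700322 0.0198162 ]
pushfar [0.5844796  0.01324664] pushnear [0.41264108 0.06683323] uy [0.29770327 0.95465845]
stop discs [[0.54148349 0.09820563 0.016     ]
 [0.48515813 0.10720039 0.016     ]]
t 14.88 tcp [ 0.5618 -0.0511  0.1984] yaw 2.7872 F [ 0.1 -0.5 -0.9] w 0.0001
turn [ 0.   -0.01 -0.03]
[0.40180067 0.03878889 0.024     ] [181.2  28.7 174.5]
[0.40775473 0.05788205 0.024     ] [182.2  48.7 174.5]
[0.41668583 0.08652181 0.024     ] [183.8  78.7 174.5]
```

apply_moves([
  [[50,0,20],[0,0,0],0],
  [[105,5,40],[0,0,0],0],
  [[155,15,80],[0,0,0],0],
  [[179,20,120],[0,0,0],0],
  [[180,22,155],[0,0,0],0],
  [[180,24,174],[0,0,0],0],
  [[180,32,175],[0,0,0],0],
  [[180,38,175],[0,0,0],0],
  [[180,41,175],[0,0,0],0],
  [[180,43,175],[0,0,0],0],
  [[180,45,175],[0,0,0],0],
  [[180,47,175],[0,0,0],0],
])

```text
time_s: 16.38
tcp_pos: [0.4102, 0.0556, 0.024]
eef_rot: [0.0, 0.176, 0.984, -0.0]
ft_force: [-0.5, -2.4, 1.0]
width: 0.0002
grasp_force: 1.5
```

apply_moves([
  [[0,1.8,0],[0,0,0],0],
  [[0,3.6,0],[0,0,0],0],
  [[0,5.4,0],[0,0,0],0],
])

```text
time_s: 16.75
tcp_pos: [0.4103, 0.0563, 0.0241]
eef_rot: [-0.0, 0.177, 0.984, -0.007]
ft_force: [-5.4, -14.7, 9.3]
width: -0.0
grasp_force: 8.0
```

apply_moves([
  [[0,1.8,0],[0,0,0],0],
  [[0,3.6,0],[0,0,0],0],
  [[0,5.4,0],[0,0,0],0],
  [[0,7.2,0],[0,0,0],0],
  [[0,9,0],[0,0,0],0],
  [[0,10.8,0],[0,0,0],0],
])

```text
time_s: 17.5
tcp_pos: [0.4127, 0.0658, 0.0241]
eef_rot: [-0.002, 0.177, 0.984, -0.007]
ft_force: [-7.7, -16.8, 14.3]
width: -0.0001
grasp_force: 9.5
```

apply_moves([
  [[0,1.8,0],[0,0,0],0],
  [[0,3.6,0],[0,0,0],0],
  [[0,5.4,0],[0,0,0],0],
  [[0,7,0],[0,0,0],0],
])

```text
time_s: 18.0
tcp_pos: [0.4148, 0.0723, 0.024]
eef_rot: [-0.002, 0.177, 0.984, -0.008]
ft_force: [-8.3, -15.5, 14.1]
width: -0.0003
grasp_force: 9.6
```

apply_moves([
  [[0,1,-0.7],[0,0,0],0],
  [[0,2.4,-1.4],[0,0,0],0],
  [[0,3.8,-2],[0,0,0],0],
])

```text
time_s: 18.38
tcp_pos: [0.4162, 0.0774, 0.0245]
eef_rot: [-0.002, 0.177, 0.984, -0.005]
ft_force: [-0.0, -10.5, -5.8]
width: 0.0
grasp_force: 4.8
```

apply_moves([
  [[0,-8,0],[0,0,0],0],
  [[0,-30,0],[0,0,0],0],
  [[-5,-45,-40],[0,0,0],0],
  [[-40,-55,-90],[0,0,0],0],
  [[-90,-71,-140],[0,0,0],0],
  [[-140,-73,-174],[0,0,0],0],
  [[-183,-73,-174],[0,0,0],0],
  [[-183,-73,-174],[0,0,0],0],
  [[-183,-73,-174],[0,0,0],0],
  [[-183,-73,-174],[0,0,0],0],
])

```text
time_s: 19.62
tcp_pos: [0.5641, -0.0502, 0.1992]
eef_rot: [-0.001, 0.176, 0.984, 0.0]
ft_force: [0.0, 0.5, 0.5]
width: -0.0
grasp_force: 0.0
```

```bash
cat >> m.py <<'E'
def fit(c,guess,it=4):
    "refine block pose from the front top edge (offset along y) and far top edge (along x): step positions nearest the guess"
    g=gaussian_filter(cv2.cvtColor(c['frame'],cv2.COLOR_RGB2GRAY).astype(np.float32),.8)
    cx,cy,th=guess; of=np.arange(-.008,.00801,.0002)
    for k in range(it):
        u=np.array([np.cos(th),np.sin(th)]);n=np.array([-u[1],u[0]]);cen=np.array([cx,cy])
        def step(p,d):
            px=proj(c,[np.r_[p+d*o,.05] for o in of]).astype(np.float32)
            if (px.min()<1)or(px[:,0].max()>638)or(px[:,1].max()>398):return None
            v=cv2.remap(g,px[:,0][None],px[:,1][None],1)[0]; w=np.gradient(v); i=np.argmax(np.abs(w)*np.exp(-(of/.006)**2)); return of[i],w[i]
        F=[(s,)+r for s in np.arange(-.05,.064,.003) if (r:=step(cen+u*s+n*.032,n))]
        E=[r[0] for s in np.arange(.025,.031,.001) if (r:=step(cen+u*.068+n*s,u))]
        F=np.array(F); a=np.polyfit(F[:,0],F[:,1],1); r=F[:,1]-np.polyval(a,F[:,0]); m=abs(r)<=max(.001,np.median(abs(r))*2); a=np.polyfit(F[m,0],F[m,1],1)
        th+=np.arctan(a[0]); cx,cy=cen+n*a[1]+u*np.median(E)
    print('fit',cx,cy,th,'n',m.sum(),len(F),'rms',(F[m,1]-np.polyval(a,F[m,0])).std(),'E',np.round(E,4),'fence',inf(FO,FA,(cx,cy)).round(4),round(th-FA,3))
    return cx,cy,th
E
python3 - <<'E'
from m import *
mv([],2.79)
c=cam('wrist');save(c,'w6.png')
cen=np.array([.5035,.0495]);th=-.29;u=np.array([np.cos(th),np.sin(th)]);p=cen+.032*u
th-=.185;u=np.array([np.cos(th),np.sin(th)]);cen=p-.032*u;print('pred',cen,th)
fit(c,(*cen,th)); fit(c,(cen[0]+.003,cen[1]-.003,th+.03))
E
```

```text
t 19.62 tcp [ 0.5641 -0.0502  0.1992] yaw 2.7881 F [0.  0.5 0.5] w -0.0
turn [ 0.   -0.02 -0.02]
pred [0.50570644 0.05498436] -0.475
fit 0.5058490849437602 0.05439343907009084 -0.5031840977207689 n 32 38 rms 0.00028240856077670214 E [-0.0002  0.0002 -0.     -0.     -0.     -0.0002] fence [-0.0088 -0.0513] -0.438
fit 0.5057472967952245 0.05435643361860093 -0.5000842027152823 n 36 38 rms 0.0003051693916656526 E [-0.0006 -0.     -0.     -0.0002 -0.0002 -0.0004] fence [-0.0089 -0.0513] -0.435
```

```bash
cat > go.py <<'E'
from m import *
import sys
def plan(cx,cy,th,side,zt=.024,yaw=2.79):
    u=np.array([np.cos(th),np.sin(th)]);n=np.array([-u[1],u[0]]);p=np.array([cx,cy])+side*.091*u-.01*n
    mv([np.r_[p-.03*n,zt],np.r_[p-.01*n,zt]],yaw)
E
python3 -c "
from go import *
plan(.5058,.0544,-.502,1)"
```

```text
t 19.68 tcp [ 0.5642 -0.0502  0.1993] yaw 2.7881 F [ 0.2 -0.1 -0.1] w 0.0001
turn [-0.   -0.01 -0.02]
[ 0.56632541 -0.02445223  0.024     ] [  6.6  24.9 175.3]
[ 0.575949  -0.0069198  0.024    ] [  3.7  44.7 175.3]
```

apply_moves([
  [[6,12,50],[0,0,0],0],
  [[6,22,100],[0,0,0],0],
  [[6,22,145],[0,0,0],0],
  [[6,22,170],[0,0,0],0],
  [[6,24,175],[0,0,0],0],
  [[5,31,175],[0,0,0],0],
  [[4,36,175],[0,0,0],0],
  [[4,39,175],[0,0,0],0],
  [[4,41,175],[0,0,0],0],
  [[4,43,174.8],[0,0,0],0],
  [[4,45,174.5],[0,0,0],0],
  [[4,47,174],[0,0,0],0],
])

```text
time_s: 21.18
tcp_pos: [0.5771, -0.0096, 0.0257]
eef_rot: [-0.0, 0.177, 0.984, -0.005]
ft_force: [-3.0, -13.0, 0.0]
width: -0.0001
grasp_force: 6.4
```

apply_moves([
  [[0,1.8,-0.3],[0,0,0],0],
  [[0,3.6,-0.6],[0,0,0],0],
  [[0,5.4,-0.9],[0,0,0],0],
  [[0,7.2,-1],[0,0,0],0],
])

```text
time_s: 21.68
tcp_pos: [0.5802, -0.0029, 0.026]
eef_rot: [0.0, 0.178, 0.984, -0.005]
ft_force: [0.5, -11.6, -4.4]
width: 0.0001
grasp_force: 5.0
```

apply_moves([
  [[0,2,0],[0,0,0],0],
  [[0,4,0],[0,0,0],0],
  [[0,6,0],[0,0,0],0],
  [[0,8,0],[0,0,0],0],
  [[0,10,0],[0,0,0],0],
  [[0,12,0],[0,0,0],0],
  [[0,14,0],[0,0,0],0],
  [[0,16,0],[0,0,0],0],
])

```text
time_s: 22.68
tcp_pos: [0.5862, 0.0118, 0.0261]
eef_rot: [0.001, 0.178, 0.984, -0.005]
ft_force: [0.8, -12.0, -4.4]
width: 0.0002
grasp_force: 5.5
```

apply_moves([
  [[0,2,0],[0,0,0],0],
  [[0,4,0],[0,0,0],0],
  [[0,6,0],[0,0,0],0],
  [[0,8,0],[0,0,0],0],
  [[0,10,0],[0,0,0],0],
  [[0,12,0],[0,0,0],0],
  [[0,14,0],[0,0,0],0],
])

```text
time_s: 23.55
tcp_pos: [0.5905, 0.0248, 0.0261]
eef_rot: [0.0, 0.178, 0.984, -0.005]
ft_force: [-0.8, -12.1, -4.0]
width: 0.0001
grasp_force: 6.0
```

Pushed about 40 mm. Next I retreat, hover and measure.

apply_moves([
  [[0,-8,0],[0,0,0],0],
  [[0,-35,0],[0,0,0],0],
  [[0,-55,-40],[0,0,0],0],
  [[-2,-78,-90],[0,0,0],0],
  [[-2,-84,-140],[0,0,0],0],
  [[-2,-84,-173],[0,0,0],0],
  [[-2,-84,-173],[0,0,0],0],
  [[-2,-84,-173],[0,0,0],0],
  [[-2,-84,-173],[0,0,0],0],
])

```text
time_s: 24.68
tcp_pos: [0.5625, -0.0495, 0.1979]
eef_rot: [-0.002, 0.176, 0.984, 0.0]
ft_force: [-0.4, -0.1, -0.3]
width: -0.0003
grasp_force: 0.0
```

```bash
python3 - <<'E'
from go import *
mv([],2.79)
c=cam('wrist');save(c,'w7.png')
cen=np.array([.5058,.0544]);th=-.502;u=np.array([np.cos(th),np.sin(th)]);p=cen-.032*u
th+=.32;u=np.array([np.cos(th),np.sin(th)]);cen=p+.032*u;print('pred',cen,th)
r=fit(c,(*cen,th)); fit(c,(r[0]+.002,r[1]-.002,r[2]+.02)); fit(c,(r[0]-.002,r[1]+.002,r[2]-.02))
plan(*r,-1)
# fence top front edge refinement (y=+8mm, z=.046)
g=gaussian_filter(cv2.cvtColor(c['frame'],cv2.COLOR_RGB2GRAY).astype(np.float32),.8)
fx=np.array([np.cos(FA),np.sin(FA)]);fy=np.array([-fx[1],fx[0]]);of=np.arange(-.01,.0101,.0002);L=[]
for s in np.arange(-.03,.088,.004):
    px=proj(c,[np.r_[FO+fx*s+fy*(.008+o),.046] for o in of]).astype(np.float32)
    if px.min()<1 or px[:,0].max()>638: continue
    v=cv2.remap(g,px[:,0][None],px[:,1][None],1)[0];w=np.gradient(v);i=np.argmax(abs(w));L.append((s,of[i],w[i]))
L=np.array(L);print(np.round(L[:,1]*1000,1)); print(np.polyfit(L[:,0],L[:,1],1))
E
```

```text
t 24.68 tcp [ 0.5625 -0.0495  0.1979] yaw 2.7879 F [-0.4 -0.1 -0.3] w -0.0003
turn [-0.   -0.03 -0.02]
pred [0.50921957 0.06400585] -0.182
fit 0.5077824261730302 0.06448593507613884 -0.19310531414291532 n 31 38 rms 0.00044931724846285616 E [-0.0004 -0.0002 -0.      0.0004  0.0002 -0.0002] fence [-0.0076 -0.0411] -0.128
fit 0.5078852924841291 0.06442522301661428 -0.1914419091423862 n 30 38 rms 0.00037510815303476187 E [-0.0002 -0.     -0.0002 -0.      0.0004 -0.0006] fence [-0.0075 -0.0411] -0.126
fit 0.5079202309767371 0.06448743635332171 -0.19444852583287164 n 31 38 rms 0.0005725369713747985 E [-0.     -0.     -0.     -0.      0.0006 -0.0004] fence [-0.0074 -0.0411] -0.129
t 24.73 tcp [ 0.5626 -0.0496  0.198 ] yaw 2.7878 F [-0.8  0.6 -0.6] w 0.0002
turn [-0.   -0.03 -0.02]
[0.41079754 0.04269299 0.024     ] [173.8  34.  174.6]
[0.41463569 0.06232125 0.024     ] [177.   53.7 174.6]
[ -8.4  -8.6   0.2   0.4   0.2   0.4   0.4   0.    0.2   0.6   0.2   0.2
 -10.   -8.4  -8.   -8.4   0.2   0.4   0.2   0.4   0.2   2.    0.8   0.2
   0.4   0.2   0.2   0.2   0.2   0.6]
[ 0.03341491 -0.00236228]
```

apply_moves([
  [[50,0,20],[0,0,0],0],
  [[105,10,40],[0,0,0],0],
  [[150,20,80],[0,0,0],0],
  [[173,25,120],[0,0,0],0],
  [[175,28,155],[0,0,0],0],
  [[175,32,174],[0,0,0],0],
  [[176,40,174],[0,0,0],0],
  [[177,45,174],[0,0,0],0],
  [[177,48,174],[0,0,0],0],
  [[177,50,174],[0,0,0],0],
  [[177,52,173.7],[0,0,0],0],
  [[177,54,173.3],[0,0,0],0],
])

```text
time_s: 26.22
tcp_pos: [0.4163, 0.0598, 0.0266]
eef_rot: [0.0, 0.177, 0.984, -0.003]
ft_force: [-0.8, -9.6, 0.6]
width: -0.0002
grasp_force: 5.0
```

apply_moves([
  [[0,1.8,-0.3],[0,0,0],0],
  [[0,3.6,-0.6],[0,0,0],0],
  [[0,5.2,-0.9],[0,0,0],0],
])

```text
time_s: 26.6
tcp_pos: [0.4166, 0.0633, 0.0268]
eef_rot: [-0.001, 0.177, 0.984, -0.005]
ft_force: [-1.2, -10.5, -2.6]
width: -0.0001
grasp_force: 5.6
```

apply_moves([
  [[0,1.4,0],[0,0,0],0],
  [[0,2.8,0],[0,0,0],0],
  [[0,4.2,0],[0,0,0],0],
])

```text
time_s: 26.98
tcp_pos: [0.4171, 0.0669, 0.0267]
eef_rot: [-0.002, 0.177, 0.984, -0.006]
ft_force: [-3.6, -12.8, 1.8]
width: 0.0
grasp_force: 6.5
```

apply_moves([
  [[0,0.7,0],[0,0,0],0],
  [[0,1.4,0],[0,0,0],0],
  [[0,2,0],[0,0,0],0],
])

```text
time_s: 27.35
tcp_pos: [0.4173, 0.0687, 0.0266]
eef_rot: [-0.002, 0.177, 0.984, -0.006]
ft_force: [-4.7, -12.9, 2.4]
width: 0.0001
grasp_force: 6.8
```

apply_moves([
  [[0,-8,0],[0,0,0],0],
  [[0,-30,0],[0,0,0],0],
  [[-5,-45,-40],[0,0,0],0],
  [[-40,-55,-90],[0,0,0],0],
  [[-90,-61,-140],[0,0,0],0],
  [[-140,-61,-172],[0,0,0],0],
  [[-178,-61,-172],[0,0,0],0],
  [[-178,-61,-172],[0,0,0],0],
  [[-178,-61,-172],[0,0,0],0],
  [[-178,-61,-172],[0,0,0],0],
])

```text
time_s: 28.6
tcp_pos: [0.5647, -0.0456, 0.1988]
eef_rot: [-0.001, 0.176, 0.984, 0.0]
ft_force: [0.4, 0.6, 0.8]
width: -0.0
grasp_force: 0.0
```

```bash
python3 - <<'E'
from go import *
c=cam('wrist');save(c,'w8.png')
cen=np.array([.5078,.0645]);th=-.193;u=np.array([np.cos(th),np.sin(th)]);p=cen+.032*u
th-=.075;u=np.array([np.cos(th),np.sin(th)]);cen=p-.032*u;print('pred',cen,th)
r=fit(c,(*cen,th)); fit(c,(r[0]+.002,r[1]-.002,r[2]+.02))
plan(*r,1)
u=np.array([1,0])
E
```

```text
pred [0.50834819 0.06683598] -0.268
fit 0.5078648171510296 0.06696349885527939 -0.2748539844244021 n 32 38 rms 0.0009603034594607629 E [-0.0002 -0.0004 -0.0002 -0.     -0.      0.0004] fence [-0.0076 -0.0386] -0.21
fit 0.5079735042943396 0.06681054719685323 -0.2765835256893565 n 31 38 rms 0.0008839675752689955 E [-0.0002 -0.     -0.0002 -0.     -0.     -0.    ] fence [-0.0075 -0.0388] -0.212
t 28.65 tcp [ 0.5649 -0.0456  0.1989] yaw 2.7881 F [ 0.6  0.4 -1. ] w 0.0001
turn [-0.   -0.01 -0.02]
[0.58459286 0.00376692 0.024     ] [ -1.7  53.1 174.9]
[0.59002099 0.02301622 0.024     ] [-1.000e-01  7.300e+01  1.749e+02]
```

apply_moves([
  [[0,15,50],[0,0,0],0],
  [[0,30,100],[0,0,0],0],
  [[-1,40,145],[0,0,0],0],
  [[-1,46,168],[0,0,0],0],
  [[-1,54,174],[0,0,0],0],
  [[-1,60,174],[0,0,0],0],
  [[-1,64,174],[0,0,0],0],
  [[-1,67,174],[0,0,0],0],
  [[-1,69,174],[0,0,0],0],
  [[-1,71,173.7],[0,0,0],0],
  [[-1,73,173.4],[0,0,0],0],
  [[-1,75,173],[0,0,0],0],
])

```text
time_s: 30.15
tcp_pos: [0.5921, 0.0202, 0.0262]
eef_rot: [-0.0, 0.177, 0.984, -0.005]
ft_force: [-2.3, -12.0, 0.9]
width: -0.0002
grasp_force: 6.2
```

apply_moves([
  [[0,1.8,-0.3],[0,0,0],0],
  [[0,3.6,-0.6],[0,0,0],0],
  [[0,5.4,-0.9],[0,0,0],0],
  [[0,7.2,-1],[0,0,0],0],
])

```text
time_s: 30.65
tcp_pos: [0.5942, 0.0262, 0.0264]
eef_rot: [-0.001, 0.177, 0.984, -0.005]
ft_force: [-1.3, -11.6, -3.6]
width: -0.0001
grasp_force: 5.7
```

apply_moves([
  [[0,1.6,0],[0,0,0],0],
  [[0,3.2,0],[0,0,0],0],
  [[0,4.8,0],[0,0,0],0],
  [[0,6,0],[0,0,0],0],
])

```text
time_s: 31.15
tcp_pos: [0.596, 0.0317, 0.0263]
eef_rot: [-0.001, 0.177, 0.984, -0.005]
ft_force: [-1.2, -11.7, -1.7]
width: 0.0001
grasp_force: 5.9
```

apply_moves([
  [[0,1.6,0],[0,0,0],0],
  [[0,3.2,0],[0,0,0],0],
  [[0,4.8,0],[0,0,0],0],
  [[0,6.4,0],[0,0,0],0],
  [[0,8,0],[0,0,0],0],
])

```text
time_s: 31.78
tcp_pos: [0.5982, 0.0391, 0.0263]
eef_rot: [-0.002, 0.177, 0.984, -0.006]
ft_force: [-3.3, -11.7, -0.5]
width: -0.0001
grasp_force: 6.1
```

apply_moves([
  [[0,1,0],[0,0,0],0],
  [[0,2,0],[0,0,0],0],
  [[0,3,0],[0,0,0],0],
])

```text
time_s: 32.15
tcp_pos: [0.599, 0.0418, 0.0263]
eef_rot: [-0.002, 0.177, 0.984, -0.006]
ft_force: [-3.9, -11.9, -0.2]
width: -0.0004
grasp_force: 6.2
```

apply_moves([
  [[0,0.8,0],[0,0,0],0],
  [[0,1.6,0],[0,0,0],0],
  [[0,2.4,0],[0,0,0],0],
])

```text
time_s: 32.52
tcp_pos: [0.5996, 0.044, 0.0263]
eef_rot: [-0.002, 0.177, 0.984, -0.006]
ft_force: [-4.1, -12.1, 0.3]
width: -0.0001
grasp_force: 6.3
```

apply_moves([
  [[0,0.6,0],[0,0,0],0],
  [[0,1.2,0],[0,0,0],0],
])

```text
time_s: 32.78
tcp_pos: [0.5998, 0.0451, 0.0262]
eef_rot: [-0.002, 0.177, 0.984, -0.006]
ft_force: [-4.2, -11.5, 0.3]
width: -0.0004
grasp_force: 6.3
```

apply_moves([
  [[0,0.5,0],[0,0,0],0],
  [[0,1,0],[0,0,0],0],
  [[0,1.5,0],[0,0,0],0],
])

```text
time_s: 33.15
tcp_pos: [0.6001, 0.0462, 0.0262]
eef_rot: [-0.002, 0.177, 0.984, -0.006]
ft_force: [-4.7, -13.7, 0.7]
width: -0.0
grasp_force: 6.9
```

apply_moves([
  [[0,0.5,0],[0,0,0],0],
  [[0,1,0],[0,0,0],0],
])

```text
time_s: 33.4
tcp_pos: [0.6001, 0.0464, 0.0262]
eef_rot: [-0.002, 0.178, 0.984, -0.007]
ft_force: [-5.2, -16.2, 1.4]
width: -0.0001
grasp_force: 8.0
```

The force rose while motion stopped, so the far end is on its stop. I'll back off and measure.

apply_moves([
  [[0,-8,0],[0,0,0],0],
  [[0,-35,0],[0,0,0],0],
  [[0,-55,-40],[0,0,0],0],
  [[2,-85,-90],[0,0,0],0],
  [[2,-103,-140],[0,0,0],0],
  [[2,-104,-173],[0,0,0],0],
  [[2,-104,-173],[0,0,0],0],
  [[2,-104,-173],[0,0,0],0],
  [[2,-104,-173],[0,0,0],0],
])

```text
time_s: 34.52
tcp_pos: [0.5647, -0.0441, 0.1986]
eef_rot: [-0.002, 0.176, 0.984, 0.0]
ft_force: [-1.1, -1.2, 0.0]
width: 0.0002
grasp_force: 0.0
```

```bash
python3 - <<'E'
from go import *
c=cam('wrist');save(c,'w9.png')
cen=FO+R.from_euler('z',FA).as_matrix()[:2,:2]@np.array([-.006,-.032])
r=fit(c,(*cen,FA)); s=fit(c,(r[0],r[1]-.002,r[2]-.02)); fit(c,(cen[0],cen[1]-.002,FA-.02))
for q in (r,s):
  for s_ in (-.068,.068): print(inf(FO,FA,np.array(q[:2])+R.from_euler('z',q[2]).as_matrix()[:2,:2]@np.array([s_,.032])).round(4))
plan(*r,-1)
w=c['frame'][0:200,330:540]
cv2.imwrite('pics/w9z.png',cv2.resize(w[:,:,::-1],None,fx=3,fy=3,interpolation=cv2.INTER_CUBIC))
E
```

```text
fit 0.5089262845246778 0.0800627888240003 -0.063120607730604 n 33 35 rms 0.00019461939091948977 E [ 0.0014  0.0014  0.0008 -0.003  -0.0032  0.0002] fence [-0.0074 -0.0255] 0.002
fit 0.5089878196383726 0.08004595844858027 -0.061791078558352655 n 34 35 rms 0.00019232331792204171 E [ 0.0014  0.0016  0.001  -0.0026 -0.0028  0.0006] fence [-0.0074 -0.0255] 0.003
fit 0.503373549395974 0.07324325147422214 -0.28143035670160704 n 28 37 rms 0.0020494645871356495 E [-0.001  -0.0008 -0.0008 -0.001  -0.0012 -0.001 ] fence [-0.0125 -0.0326] -0.216
[-0.0755  0.0064]
[0.0605 0.0067]
[-0.0755  0.0063]
[0.0605 0.0067]
t 34.58 tcp [ 0.5647 -0.0441  0.1986] yaw 2.788 F [-0.2  0.6  0.3] w 0.0001
turn [-0.   -0.03 -0.02]
[0.41558436 0.04588261 0.024     ] [170.5  32.9 175.1]
[0.41684593 0.06584278 0.024     ] [176.2  52.  175.2]
```

View pics/w9z.png

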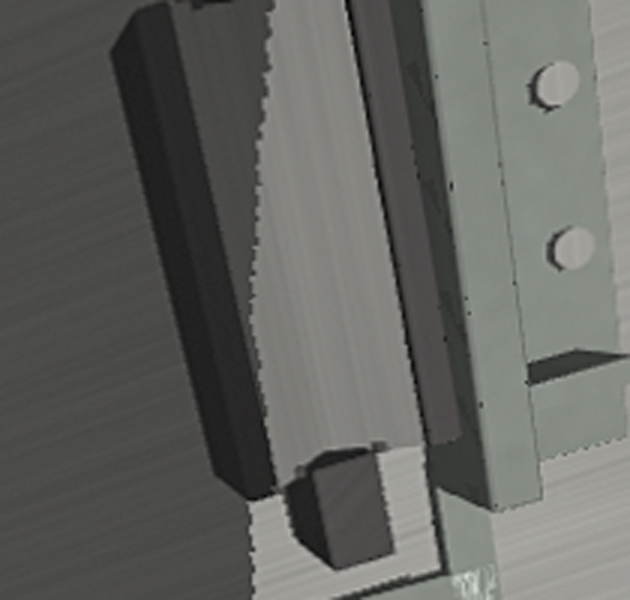

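The picture shows the block's front rim corner at full-image (483,147) and its rim top at (459,0), running almost parallel to the fence's top edge from (493,169) to (471,0). The automatic fit had locked onto the fence edge, so I'll compute from these points instead.

```bash
python3 - <<'E'
from pose import *
c=cam('wrist')
cen,th=pose(c,(483.3,146.7),(459.3,0.3),(330+365/3,562/3))
for s in (-.068,.068): print('front',inf(FO,FA,cen+R.from_euler('z',th).as_matrix()[:2,:2]@np.array([s,.032])).round(4))
a,b=ray(c,[(493.3,169),(470.7,0.3)],[.046,.046]);print('fence edge',inf(FO,FA,a),inf(FO,FA,b))
hsv=cv2.cvtColor(c['frame'],cv2.COLOR_RGB2HSV)
for y in (5,30,60,90,120,140):
    r=c['frame'][y,445:500].astype(int); print(y,(r[:,1]-r[:,0]).tolist(), r[:,1].tolist())
E
```

```text
th -0.04491605451075623 cen [0.51134835 0.0727173 ] fence [-0.0045407  -0.03264658] 0.02008394548924377
lug [[0.60984099 0.068924   0.044     ]] [0.61124749 0.0682272 ]
pushfar [0.60080857 0.0586863 ] pushnear [0.42099011 0.06676847] uy [0.04490095 0.99899144]
front [-0.0732 -0.002 ]
front [0.0628 0.0007]
fence edge [0.08677081 0.00828135] [-0.05327556  0.00852084]
5 [-1, -1, -1, -2, -3, -3, -2, -2, -2, -1, -3, -1, -3, -2, -1, -1, 0, 3, 3, 2, 2, 2, 0, 2, 2, 2, 2, 4, 5, 5, 6, 5, 5, 5, 4, 4, 4, 5, 6, 6, 6, 7, 7, 6, 5, 4, 5, 5, 6, 5, 6, 6, 6, 6, 7] [146, 11, 27, 67, 75, 81, 77, 77, 75, 75, 77, 76, 76, 76, 80, 67, 55, 59, 60, 60, 60, 59, 58, 59, 57, 59, 97, 119, 133, 140, 140, 139, 139, 140, 137, 136, 136, 137, 136, 136, 135, 135, 134, 133, 133, 126, 117, 128, 136, 134, 136, 137, 136, 137, 137]
30 [-2, -2, 0, -1, -2, 0, -2, -3, -1, -1, -1, -2, -1, -1, -3, -1, -2, -2, -1, -2, 2, 2, 2, 3, 2, 2, 2, 2, 1, 4, 5, 4, 4, 5, 4, 5, 5, 5, 5, 6, 5, 5, 6, 5, 6, 5, 5, 6, 5, 3, 5, 4, 5, 4, 6] [131, 128, 129, 131, 135, 78, 26, 54, 74, 83, 79, 77, 75, 76, 77, 76, 78, 77, 79, 69, 56, 57, 58, 60, 57, 50, 6
[... 1242 characters left out ...]
28, 132, 132, 129, 130, 131, 130, 130, 131, 131, 131, 133, 132, 131, 133, 132, 131, 132, 138, 117, 24, 56, 73, 78, 77, 76, 75, 77, 76, 75, 76, 76, 72, 57, 59, 61, 62, 62, 58, 66, 107, 126, 137, 139, 137, 137, 137, 140, 140, 140, 139, 140, 139]
140 [-1, -1, -1, 0, -1, -1, -1, -1, -1, 0, 1, -1, 0, 0, -2, -1, 0, 0, -2, -1, -1, -1, -1, -2, -1, -1, -3, -3, -2, -2, -1, -2, -2, -2, -1, -4, -3, -2, 1, 2, 2, 2, 3, 2, 4, 4, 4, 7, 5, 6, 5, 4, 6, 6, 5] [131, 131, 129, 129, 128, 127, 128, 132, 130, 128, 131, 130, 129, 128, 127, 127, 129, 131, 130, 131, 132, 130, 130, 134, 119, 62, 36, 66, 76, 79, 77, 76, 76, 77, 77, 74, 77, 76, 62, 59, 57, 55, 60, 58, 77, 117, 132, 143, 141, 141, 140, 140, 140, 140, 140]
```

```bash
cat > rim.py <<'E'
from pose import *
def rim(c):
    f=cv2.GaussianBlur(c['frame'],(3,3),.6).astype(float); A=[];B=[]
    for y in range(4,142,4):
        p=f[y,440:505]; d=cv2.GaussianBlur((p[:,1]-p[:,0])[None],(5,1),1)[0]; g=p[:,1]
        j=next(i for i in range(len(g)-3) if g[i+1]>95 and d[i+1]>2.5); j0=j+(95-g[j])/(g[j+1]-g[j])
        k=next(i for i in range(int(j0),0,-1) if d[i]<.3 and 65<g[i]<95)
        m=66.; k0=k+(g[k]-m)/(g[k]-g[k+1]) if g[k+1]<m else k+1
        A.append((440+k0,y));B.append((440+j0,y))
    def line(P,z):
        w=np.array([inf(FO,FA,q) for q in ray(c,P,[z]*len(P))]); a=np.polyfit(w[:,0],w[:,1],1); r=w[:,1]-np.polyval(a,w[:,0]); m=abs(r)<.001; return np.polyfit(w[m,0],w[m,1],1),m.sum()
    a,n=line(A,.05);b,k=line(B,.046)
    print('rim',a,n,'fence',b,k)
    for x in(-.073,.063): print('front y rel. stop plane at',x,(np.polyval(a,x)-np.polyval(b,x)+.008).round(4))
E
python3 -c "
from rim import *
rim(cam('wrist'))
import numpy as np
c=cam('wrist')
cen=np.array([.510,.0725])
"
```

```text
rim [ 0.02404628 -0.00038567] 35 fence [0.00112388 0.0083653 ] 35
front y rel. stop plane at -0.073 -0.0024
front y rel. stop plane at 0.063 0.0007
```

```bash
python3 -c "
from go import *
plan(.5105,.0725,-.043,-1)"
```

```text
t 34.73 tcp [ 0.5653 -0.0444  0.1993] yaw 2.7878 F [0.2 0.2 0.1] w 0.0003
turn [-0.   -0.02 -0.02]
[0.41786465 0.03644877 0.024     ] [165.9  24.8 175.6]
[0.41872438 0.05643028 0.024     ] [172.1  43.9 175.6]
```

apply_moves([
  [[50,0,20],[0,0,0],0],
  [[105,5,40],[0,0,0],0],
  [[145,10,80],[0,0,0],0],
  [[165,15,120],[0,0,0],0],
  [[168,20,155],[0,0,0],0],
  [[169,25,174],[0,0,0],0],
  [[170,30,174],[0,0,0],0],
  [[170,34,174],[0,0,0],0],
  [[170,36,174],[0,0,0],0],
  [[170,37.5,173.7],[0,0,0],0],
  [[170,39,173.4],[0,0,0],0],
  [[170,40.5,173],[0,0,0],0],
])

```text
time_s: 36.22
tcp_pos: [0.4206, 0.0522, 0.0276]
eef_rot: [0.0, 0.176, 0.984, -0.0]
ft_force: [0.2, 0.4, -0.0]
width: -0.0003
grasp_force: 0.0
```

apply_moves([
  [[0,1,-0.2],[0,0,0],0],
  [[0,2,-0.4],[0,0,0],0],
])

```text
time_s: 36.48
tcp_pos: [0.4208, 0.0533, 0.0277]
eef_rot: [-0.0, 0.176, 0.984, -0.001]
ft_force: [-0.6, -4.0, 0.2]
width: 0.0001
grasp_force: 2.2
```

apply_moves([
  [[0,1,-0.3],[0,0,0],0],
  [[0,2,-0.6],[0,0,0],0],
])

```text
time_s: 36.72
tcp_pos: [0.4208, 0.0537, 0.0279]
eef_rot: [-0.0, 0.177, 0.984, -0.003]
ft_force: [-0.5, -8.7, -2.8]
width: 0.0002
grasp_force: 4.8
```

apply_moves([
  [[0,0.7,-0.1],[0,0,0],0],
  [[0,1.4,-0.2],[0,0,0],0],
])

```text
time_s: 36.98
tcp_pos: [0.4208, 0.054, 0.0279]
eef_rot: [-0.001, 0.177, 0.984, -0.005]
ft_force: [-1.5, -11.5, -1.9]
width: -0.0001
grasp_force: 5.8
```

apply_moves([
  [[0,0.6,0],[0,0,0],0],
  [[0,1.2,0],[0,0,0],0],
])

```text
time_s: 37.22
tcp_pos: [0.4208, 0.055, 0.0279]
eef_rot: [-0.001, 0.177, 0.984, -0.005]
ft_force: [-2.2, -11.0, -1.8]
width: 0.0001
grasp_force: 6.1
```

apply_moves([
  [[0,0.6,0],[0,0,0],0],
  [[0,1.2,0],[0,0,0],0],
])

```text
time_s: 37.48
tcp_pos: [0.4208, 0.056, 0.0278]
eef_rot: [-0.001, 0.177, 0.984, -0.005]
ft_force: [-3.6, -12.2, -0.0]
width: 0.0002
grasp_force: 6.3
```

apply_moves([
  [[0,0.5,0],[0,0,0],0],
  [[0,1,0],[0,0,0],0],
])

```text
time_s: 37.72
tcp_pos: [0.4208, 0.0568, 0.0278]
eef_rot: [-0.002, 0.177, 0.984, -0.006]
ft_force: [-3.6, -12.4, 1.6]
width: -0.0001
grasp_force: 6.5
```

apply_moves([
  [[0,0.4,0],[0,0,0],0],
  [[0,0.8,0],[0,0,0],0],
])

```text
time_s: 37.98
tcp_pos: [0.4208, 0.057, 0.0278]
eef_rot: [-0.002, 0.177, 0.984, -0.006]
ft_force: [-4.4, -15.1, 0.8]
width: -0.0001
grasp_force: 7.5
```

apply_moves([
  [[0,0.4,0],[0,0,0],0],
  [[0,0.8,0],[0,0,0],0],
])

```text
time_s: 38.22
tcp_pos: [0.4208, 0.0572, 0.0277]
eef_rot: [-0.002, 0.177, 0.984, -0.007]
ft_force: [-5.5, -17.3, 3.3]
width: -0.0001
grasp_force: 8.5
```

apply_moves([
  [[0,-8,0],[0,0,0],0],
  [[0,-30,0],[0,0,0],0],
  [[-5,-45,-40],[0,0,0],0],
  [[-40,-47,-90],[0,0,0],0],
  [[-90,-47,-140],[0,0,0],0],
  [[-140,-47,-172],[0,0,0],0],
  [[-171,-47,-172],[0,0,0],0],
  [[-171,-47,-172],[0,0,0],0],
  [[-171,-47,-172],[0,0,0],0],
  [[-171,-47,-172],[0,0,0],0],
])

```text
time_s: 39.48
tcp_pos: [0.5665, -0.0407, 0.1999]
eef_rot: [-0.001, 0.176, 0.984, 0.0]
ft_force: [0.1, -0.2, -0.0]
width: 0.0006
grasp_force: 0.0
```

```bash
python3 -c "
from rim import *
c=cam('wrist');save(c,'w10.png');rim(c)
import cv2
f=c['frame']
print('pred proj of gate pts')
mv([],2.79)
# far rim corner column scan along rim mid for centring
for x in (.058,.060,.062,.064,.066):
    w=R.from_euler('z',FA).as_matrix()[:2,:2]@np.array([x,-.002])+FO
    p=proj(c,[np.r_[w,.05]])[0]; print(x,p.round(1),f[int(round(p[1])),int(round(p[0]))])
"
```

```text
rim [-0.00196064  0.00021876] 35 fence [0.0011095 0.0084034] 35
front y rel. stop plane at -0.073 0.0
front y rel. stop plane at 0.063 -0.0004
pred proj of gate pts
t 39.52 tcp [ 0.5667 -0.0407  0.2   ] yaw 2.7881 F [-0.2  0.6  0.7] w -0.0004
turn [ 0.   -0.02 -0.02]
0.058 [474.3 141.4] [77 75 74]
0.06 [474.6 143.6] [79 76 75]
0.062 [474.9 145.8] [64 63 62]
0.064 [475.2 148. ] [56 60 55]
0.066 [475.6 150.1] [56 58 55]
```

The block is flush: the front ends are at about 0.0 and -0.4 mm, and the centre at about -6 mm. Next is the gate.

```bash
cat > gate.py <<'E'
from m import *
FG=np.array([.516,.105])
def fp(g,off=.018,z=.042):
    k=np.array([.024,-.085]);t=np.array([k[1],-k[0]])/np.hypot(*k); f=k-off*t
    q=np.array([.134,-.075])+R.from_euler('z',-g).as_matrix()[:2,:2]@f
    return np.r_[FG+R.from_euler('z',FA).as_matrix()[:2,:2]@q,z].round(4)
yaw=lambda g:np.arctan2(-.024,-.085)+FA-g
E
python3 -c "
from gate import *
mv([fp(0,.035,.12),fp(0,.035)],yaw(0)+2*np.pi)
c=cam('top')
print(ray(c,[(294,124),(342,108)],[.06,.06]),proj(c,[np.r_[fp(0,0)[:2],.068]]))
"
```

```text
t 39.52 tcp [ 0.5667 -0.0407  0.2   ] yaw 2.7881 F [-0.2  0.6  0.7] w -0.0004
turn [ 0.   -0.01 -5.38]
[ 0.6975 -0.0576  0.12  ] [-128.7   29.4   79.8]
[ 0.6975 -0.0576  0.042 ] [-128.9   29.4  157.8]
[[ 0.7021094   0.05748535  0.06      ]
 [ 0.75253324 -0.07291715  0.06      ]] [[338.8736475 138.0046794]]
```

apply_moves([
  [[-40,9,0],[0,0,-1.3],0],
  [[-85,19,0],[0,0,-2.7],0],
  [[-125,29,20],[0,0,-4],0],
  [[-129,29,70],[0,0,-5.4],0],
  [[-129,29,120],[0,0,-5.4],0],
  [[-129,29,150],[0,0,-5.4],0],
  [[-129,29,158],[0,0,-5.4],0],
  [[-129,29,158],[0,0,-5.4],0],
  [[-129,29,158],[0,0,-5.4],0],
])

```text
time_s: 40.7
tcp_pos: [0.7009, -0.0591, 0.045]
eef_rot: [0.002, -0.106, 0.994, -0.001]
ft_force: [0.4, -0.1, 0.2]
width: -0.0003
grasp_force: 0.0
```

```bash
python3 -c "
from gate import *
mv([fp(0)]+[fp(g) for g in np.arange(.2,1.6,.2)]+[fp(1.56)],yaw(1.56))
c=cam('top');save(c,'top3.png')
"
```

```text
t 40.7 tcp [ 0.7009 -0.0591  0.045 ] yaw -2.93 F [ 0.4 -0.1  0.2] w -0.0003
turn [ 0.02  0.04 14.91]
[ 0.6809 -0.0612  0.042 ] [20.   2.1  2.9]
[ 0.6637 -0.0667  0.042 ] [38.   0.4  2.9]
[ 0.6459 -0.0687  0.042 ] [55.8  2.2  2.8]
[ 0.6279 -0.0671  0.042 ] [73.   7.5  2.7]
[ 0.6107 -0.062   0.042 ] [88.8 16.1  2.7]
[ 0.5948 -0.0535  0.042 ] [102.6  27.8   2.6]
[ 0.5809 -0.0421  0.042 ] [113.7  41.8   2.5]
[ 0.5695 -0.0281  0.042 ] [122.   57.9   2.5]
[ 0.5626 -0.0155  0.042 ] [126.1  71.7   2.4]
```

apply_moves([
  [[11,2,0],[0,0,0],0],
  [[20,2,0],[0,0,0],0],
  [[29,1,0],[0,0,0.95],0],
  [[38,0.4,0],[0,0,1.9],0],
  [[47,1,0],[0,0,2.9],0],
  [[56,2,0],[0,0,3.8],0],
  [[64.5,4.5,0],[0,0,4.8],0],
  [[73,7.5,0],[0,0,5.7],0],
  [[81,11.5,0],[0,0,6.7],0],
  [[89,16,0],[0,0,7.6],0],
  [[89,16,0],[0,0,7.6],0],
])

```text
time_s: 42.12
tcp_pos: [0.6076, -0.0618, 0.0428]
eef_rot: [-0.0, 0.288, 0.958, -0.0]
ft_force: [0.4, -0.2, 0.4]
width: 0.0001
grasp_force: 0.0
```

```bash
python3 -c "
from gate import *
mv([fp(g) for g in np.arange(.8,1.6,.2)]+[fp(1.5),fp(1.56)],yaw(1.56))
c=cam('wrist');save(c,'w11.png')
g=cv2.cvtColor(c['frame'],cv2.COLOR_RGB2GRAY)
p=proj(c,[np.r_[fp(x,0)[:2],.068] for x in (.2,.4,.6,.7,.8,.9)]);print(p.round())
t=cam('top');q=proj(t,[np.r_[fp(x,0)[:2],.068] for x in (0,.8)]);print(q.round(1),[t['frame'][int(b),int(a)].tolist() for a,b in q])
"
```

```text
t 42.12 tcp [ 0.6076 -0.0618  0.0428] yaw 2.5582 F [ 0.4 -0.2  0.4] w 0.0001
turn [-0.01 -0.    7.32]
[ 0.6107 -0.062   0.042 ] [-2.7  1.6  0.8]
[ 0.5948 -0.0535  0.042 ] [15.2 -0.1  0.8]
[ 0.5809 -0.0421  0.042 ] [33.1  1.8  0.8]
[ 0.5695 -0.0281  0.042 ] [50.3  7.2  0.8]
[ 0.565  -0.0203  0.042 ] [58.4 11.2  0.8]
[ 0.5626 -0.0155  0.042 ] [63.  13.9  0.8]
[[360. 365.]
 [342. 336.]
 [331. 302.]
 [328. 283.]
 [327. 264.]
 [328. 243.]]
[[338.9 138. ]
 [333.7 162.2]] [[111, 104, 92], [112, 105, 91]]
```

```bash
python3 -c "
from gate import *
f=cv2.imread('pics/w11.png')
c=cam('wrist');RF=R.from_euler('z',FA).as_matrix()[:2,:2]
g=cv2.cvtColor(f,cv2.COLOR_BGR2GRAY)
# darkness of the bar's top (z=.03) along its line at each gate angle
for a in np.arange(-.1,1.65,.1):
    P=[np.r_[FG+RF@(np.array([.134,-.075])+R.from_euler('z',-a).as_matrix()[:2,:2]@np.array([0,-s])),.03] for s in np.arange(.02,.095,.005)]
    p=proj(c,P); print(round(a,2),[int(g[int(y),int(x)]) if 0<=x<640 and 0<=y<400 else -1 for x,y in p])
for y in range(220,262,6): print(y,g[y,290:375:4].tolist())
"
```

```text
-0.1 [88, 89, 87, 87, 87, 88, 77, 141, 181, 182, 181, 181, 59, 29, 29]
0.0 [86, 87, 90, 89, 90, 91, 91, 90, 92, 91, 89, 89, 91, 31, 33]
0.1 [89, 90, 89, 87, 88, 88, 89, 89, 87, 88, 90, 88, 27, 29, 74]
0.2 [87, 88, 88, 87, 86, 91, 87, 89, 90, 87, 87, 91, 33, 27, 79]
0.3 [88, 88, 89, 87, 88, 90, 86, 89, 89, 89, 89, 87, 86, 87, 88]
0.4 [88, 90, 86, 91, 85, 89, 88, 88, 86, 89, 87, 88, 88, 87, 90]
0.5 [40, 88, 89, 86, 88, 88, 88, 88, 87, 86, 89, 87, 74, 77, 74]
0.6 [46, 47, 74, 88, 88, 86, 85, 88, 88, 87, 88, 90, 76, 77, 75]
0.7 [47, 47, 48, 48, 46, 41, 88, 91, 86, 88, 89, 87, 47, 47, 47]
0.8 [46, 47, 46, 46, 47, 46, 47, 46, 46, 45, 47, 47, 47, 47, 47]
0.9 [46, 44, 44, 45, 45, 46, 46, 45, 45, 46, 46, 47, 47, 47, 47]
1.0 [44, 45, 45, 46, 43, 43, 38, 38, 92, 86, 88, 87, 89, 88, 87]
1.1 [46, 41, 36, 89, 86, 87, 89, 87, 89, 88, 87, 89, 88, 87, 87]
1.2 [41, 57, 82, 86, 88, 85, 89, 86, 86, 88, 89, 89, 89, 90, 89]
1.3 [80, 70, 180, 181, 85, 88, 86, 89, 87, 89, 88, 87, 86, 87, 89]
1.4 [68, 71, 176, 175, 182, 185, 86, 89, 85, 86, 87, 88, 88, 84, 87]
1.5 [79, 79, 178, 176, 177, 185, 178, 182, 177, 180, 185, 88, 89, 86, 88]
1.6 [160, 185, 179, 176, 177, 186, 179, 184, 175, 177, 176, 192, 91, 82, 88]
220 [89, 89, 88, 87, 87, 90, 42, 73, 74, 75, 77, 76, 74, 72, 88, 88, 88, 89, 87, 88, 89, 89]
226 [87, 87, 87, 88, 88, 88, 89, 73, 74, 77, 77, 76, 74, 73, 87, 87, 88, 88, 89, 88, 87, 86]
232 [90, 88, 89, 88, 88, 87, 89, 73, 75, 75, 76, 76, 74, 74, 71, 88, 90, 88, 86, 87, 88, 87]
238 [89, 89, 87, 89, 89, 90, 88, 73, 75, 78, 88, 83, 77, 73, 73, 88, 86, 88, 88, 87, 88, 88]
244 [87, 89, 89, 90, 86, 87, 88, 74, 91, 89, 88, 87, 89, 86, 83, 87, 86, 87, 89, 87, 87, 87]
250 [193, 87, 86, 89, 81, 81, 81, 85, 87, 87, 87, 86, 86, 88, 86, 82, 87, 87, 88, 88, 89, 89]
256 [183, 83, 91, 90, 80, 80, 82, 89, 87, 85, 87, 89, 86, 86, 87, 88, 88, 89, 88, 92, 90, 91]
```

The gate is following, at about 0.85 rad. I'll carry on to closed.

apply_moves([
  [[7,0,0],[0,0,0.8],0],
  [[15,0,0],[0,0,1.6],0],
  [[24,0.5,0],[0,0,2.6],0],
  [[33,2,0],[0,0,3.5],0],
  [[42,4,0],[0,0,4.5],0],
  [[50,7,0],[0,0,5.4],0],
  [[55,9,0],[0,0,6.2],0],
  [[59,11.5,0],[0,0,6.8],0],
  [[62,13,0],[0,0,7.2],0],
  [[63.5,14,0],[0,0,7.3],0],
  [[64,14,0],[0,0,7.3],0],
])

```text
time_s: 43.65
tcp_pos: [0.5636, -0.0151, 0.0427]
eef_rot: [0.0, 0.624, 0.781, 0.0]
ft_force: [0.6, -0.7, -0.6]
width: -0.0
grasp_force: 0.3
```

```bash
cat > gchk.py <<'E'
from gate import *
mv([],yaw(1.56))
c=cam('wrist');save(c,'w12.png');RF=R.from_euler('z',FA).as_matrix()[:2,:2]
g=cv2.cvtColor(c['frame'],cv2.COLOR_RGB2GRAY)
for a in np.arange(1.2,1.8,.05):
    P=[np.r_[FG+RF@(np.array([.134,-.075])+R.from_euler('z',-a).as_matrix()[:2,:2]@np.array([0,-s])),.03] for s in np.arange(.02,.095,.005)]
    p=proj(c,P); print(round(a,2),[int(g[int(y),int(x)]) if 0<=x<640 and 0<=y<400 else -1 for x,y in p])
E
python3 gchk.py
```

```text
t 43.65 tcp [ 0.5636 -0.0151  0.0427] yaw 1.7935 F [ 0.6 -0.7 -0.6] w -0.0
turn [0.01 0.   0.02]
1.2 [201, 205, 209, 101, 100, 99, 101, 100, 99, 100, 102, 104, 84, 87, 86]
1.25 [195, 205, 178, 99, 102, 99, 103, 103, 98, 100, 103, 101, 83, 87, 86]
1.3 [79, 211, 208, 100, 101, 101, 100, 103, 100, 102, 101, 100, 85, 87, 86]
1.35 [93, 63, 211, 100, 100, 101, 99, 102, 98, 101, 100, 100, 50, 86, 88]
1.4 [105, 50, 48, 61, 102, 102, 99, 102, 97, 101, 99, 103, 53, 53, 55]
1.45 [105, 53, 53, 53, 50, 48, 40, 98, 101, 99, 99, 101, 54, 54, 53]
1.5 [105, 54, 54, 53, 53, 53, 54, 53, 54, 54, 53, 54, 52, 51, 49]
1.55 [104, 54, 54, 54, 53, 54, 54, 54, 53, 54, 55, 54, 52, 54, 54]
1.6 [103, 53, 53, 53, 52, 52, 53, 53, 52, 51, 53, 53, 54, 54, 56]
1.65 [102, 52, 52, 51, 52, 53, 54, 54, 52, 54, 53, 53, 52, 48, 46]
1.7 [101, 52, 54, 52, 51, 53, 54, 50, 48, 47, 52, 54, 54, 53, 53]
1.75 [101, 52, 53, 52, 50, 47, 45, 89, 101, 96, 53, 54, 54, 54, 55]
1.8 [102, 52, 52, 47, 43, 101, 102, 98, 98, 102, 53, 54, 54, 49, 105]
```

apply_moves([
  [[1,0,0],[0,0,0],0],
  [[2,0,0],[0,0,0],0],
  [[3,0,0],[0,0,0],0],
  [[3,0,0],[0,0,0],0],
])

```text
time_s: 44.2
tcp_pos: [0.5625, -0.0119, 0.0427]
eef_rot: [0.0, 0.624, 0.781, 0.0]
ft_force: [0.4, -0.8, -0.2]
width: 0.0002
grasp_force: 0.2
```

apply_moves([
  [[-8,0,0],[0,0,0],0],
  [[-25,0,0],[0,0,0],0],
  [[-35,0,-40],[0,0,0],0],
  [[-35,0,-90],[0,0,0],0],
  [[-35,0,-140],[0,0,0],0],
  [[-35,0,-150],[0,0,0],0],
  [[-35,0,-150],[0,0,0],0],
  [[-35,0,-150],[0,0,0],0],
])

```text
time_s: 45.2
tcp_pos: [0.5689, -0.0463, 0.1907]
eef_rot: [-0.001, 0.625, 0.781, -0.001]
ft_force: [0.2, -0.1, -0.2]
width: -0.0002
grasp_force: 0.0
```

```bash
python3 gchk.py; python3 -c "
from m import *
c=cam('wrist');f=c['frame'];M=R.from_euler('z',FA).as_matrix()[:2,:2]
# block front rim vs fence: colour across y at z=.05
for x in (-.05,0,.05):
    print(x,[(y,f[int(p[1]),int(p[0])].tolist()) for y in range(-10,10,2) if (p:=proj(c,[np.r_[FO+M@np.array([x,y/1000]),.05]])[0]).min()>=0 and p[0]<640 and p[1]<400])
"
```

```text
t 45.2 tcp [ 0.5689 -0.0463  0.1907] yaw 1.7924 F [ 0.2 -0.1 -0.2] w -0.0002
turn [-0.03 -0.01  0.01]
1.2 [80, 75, 76, 80, 78, 79, 77, 76, 79, 77, 78, 79, 75, 79, 73]
1.25 [81, 76, 76, 78, 79, 78, 78, 78, 78, 77, 79, 79, 79, 79, 78]
1.3 [33, 77, 78, 77, 79, 80, 79, 76, 78, 80, 79, 79, 82, 83, 83]
1.35 [38, 64, 78, 77, 80, 77, 81, 77, 78, 80, 79, 78, 64, 85, 66]
1.4 [42, 40, 49, 77, 80, 78, 80, 78, 79, 81, 79, 77, 42, 66, 41]
1.45 [42, 41, 42, 38, 35, 46, 78, 81, 77, 80, 78, 78, 43, 40, 43]
1.5 [43, 42, 42, 42, 43, 40, 37, 38, 32, 69, 79, 76, 42, 44, 51]
1.55 [42, 43, 42, 43, 41, 41, 41, 43, 41, 42, 42, 42, 42, 43, 44]
1.6 [43, 40, 42, 39, 41, 41, 42, 43, 44, 41, 44, 42, 42, 41, 43]
1.65 [42, 41, 41, 42, 41, 41, 41, 41, 42, 41, 42, 43, 42, 44, 43]
1.7 [40, 41, 41, 42, 41, 42, 43, 40, 40, 41, 43, 86, 86, 29, 29]
1.75 [41, 41, 42, 40, 40, 44, 48, 80, 77, 78, 31, 41, 42, 42, 41]
1.8 [40, 42, 41, 41, 81, 79, 77, 74, 77, 77, 38, 43, 42, 44, 43]
-0.05 []
0 []
0.05 [(-10, [38, 37, 37]), (-8, [85, 82, 82]), (-6, [85, 83, 83]), (-4, [85, 82, 81]), (-2, [85, 81, 82]), (0, [64, 63, 62])]
```

```bash
python3 -c "
from station import robot
print(robot.finish_job())"
```

```text
the job is handed in; nothing more can be done
None
```

I handed the job in at about 45 s of the 72 s allowed: by my last measurements the vee block is flush on both stops (within 0.5 mm) and about 6 mm off centre, with the gate closed at about 1.59 rad and the tool clear. The contact force I read on the block never passed about 23 N, and no verdict came back.

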